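# Post the product card on the batch stand

## Task

The yellow product is packed next: pick up the yellow product card and slide it, face up and black end first, up the sloping batch stand, so that its edge lifts the steel spring clip and goes under it, until it is home at the stop and the clip drops into the card's groove; keep it straight and centred, and push by feel, do not ram it. Then let go and close the clear splash cover down over the card. Leave the other cards and the loose things on the bench where they are.

Things in the scene. Friction and masses are not known exactly. Their poses are not given: they have to be found in the camera images.
- board: Sloping face of the fixed steel batch stand: slippery plate 150 mm wide, rising away from the robot side at 30 degrees, from x = -175 mm (14 mm above the bench) to x = +45 mm. Origin on its surface, on the centre line, where the stop stands at the clip unit's middle setting; x straight up the slope, y across, z out of the surface. A card left there loose slides down.
- stand: The whole stand, board, clip and cover included: 190 x 150 mm on the bench; origin at bench level under the plate's middle, x towards its high side.
- clip (a joint): Steel spring clip, 52 mm wide: opening in rad; 0 closed, 0.13 to 0.15 with a card's full thickness under it, about 0.06 when its bead has dropped into the card's groove. The clip and the stop (7 mm high, 60 mm wide) form a unit clamped in slots of the plate: its setting differs by up to 9 mm up or down the slope and is not measured, so feel for it.
- clip_plan (a point): Where the clip's bead presses on the plate (4.5 N closed, 6.5 N on a card) when the unit is at its middle setting: 20 mm down the slope from the stop. From the bead a lip flares up at 22 degrees down the slope to a rolled edge 18 mm farther down, 8 mm clear of the plate: a card lying on the plate goes in below it and wedges it up with 8 to 20 N of push. Axes as the board's.
- cover (a joint): Clear splash cover with blue edges: opening in rad, 0 = closed, parallel to the plate; 1.65 to 1.9 at the start (2.0 at most). Flat sheet 130 mm wide, 3 mm thick; closed, it reaches from its hinge towards the low end, outer face 25.5 mm above the plate, clear of clip and card. A stiff friction hinge (0.25 N m) keeps it where it is left: it must be pushed all the way down.
- cover_hinge (a point): Middle of the cover's hinge axis, in the sheet's mid-plane, at x = 40, z = 24 mm of the board frame (axes as the board's); the cover turns about y.
- cover_edge (a point): Middle of the cover's free edge, a blue bar 6 mm thick, 174 mm from the hinge axis; its x axis points along the sheet to the hinge, y along the edge, z out of the outer face. A thumb tab 40 mm wide reaches 9 mm farther out. At the sides of the inner face are skirts 18 mm deep.
- card_yellow_mid (a point): The yellow product card: a stiff plastic plate 120 x 60 x 5 mm, 50 g, face up on the bench among others like it. The point is its centre, half-way through its thickness; x along its length to the black head, y across, z out of its face. The head, 16 mm long, is followed by a groove across the face, 11.5 mm wide, 2.5 mm deep; the clip's bead drops in when the head is within 2 mm of the stop.
- card_yellow_head (a point): Middle of the yellow card's black head end face, 60 mm from its centre; axes as the card's.
- card_yellow: The same yellow card; origin at the centre of its underside.
- card_green_mid (a point): The green product card, same size and same axes; a bystander.
- card_blue_mid (a point): The blue product card, same size and same axes; a bystander.
- carton: Open yellow and white carton, 160 x 75 x 105 mm, standing on the cream bench scale (72 mm high) beyond the cards; origin under its centre; a bystander.
- spray: White spray bottle with a blue head, 68 mm across, 184 mm high; origin under its centre; a bystander.
- stamp: Hand stamp with a wooden knob, 45 x 28 mm, 72 mm high; origin under its centre; a bystander.
- tape: Roll of clear tape lying flat, 96 mm across, 24 mm high; origin under its centre; a bystander.
- timer: Small grey digital timer, 30 x 70 mm, 60 mm high; origin under its centre; a bystander.
There are look-alikes about, which are no part of the job. What is shaped like the card_yellow but orange, pink or purple is not meant.

How it is judged (in metres and radians):
On the way, in this order (a step that is already met when the one before it is completed fails the run):
1. the yellow card is home at the stop with the clip dropped into its groove, the cover still open (x of card_yellow_head in the frame of board between -0.012 and 0.012 m and y of card_yellow_head in the frame of board between -0.008 and 0.008 m and z of card_yellow_head in the frame of board between 0 and 0.006 m and angle between the x axis of card_yellow_head and the x axis of board, either way round below 0.08 rad and angle between card_yellow_head's own z axis and vertical below 0.7 rad and value of joint clip between 0.035 and 0.1 rad and value of joint cover above 1 rad), for 0.2 s.
2. the splash cover is closed over the card (value of joint cover below 0.06 rad), for 0.2 s.
At the end, for the whole second after the job is handed in: The yellow card lies face up on the slope, black end up, the clip's bead in its groove (clip open 0.035 to 0.1 rad, head end within 12 mm of the board's origin along the slope), centred within 8 mm, straight within 4.5 degrees; cover shut within 0.06 rad; all at rest and released (x of card_yellow_head in the frame of board between -0.012 and 0.012 m and y of card_yellow_head in the frame of board between -0.008 and 0.008 m and z of card_yellow_head in the frame of board between 0 and 0.006 m and angle between the x axis of card_yellow_head and the x axis of board, either way round below 0.08 rad and angle between card_yellow_head's own z axis and vertical below 0.7 rad and value of joint clip between 0.035 and 0.1 rad and value of joint cover below 0.06 rad and linear speed of card_yellow below 0.01 m/s and contact force between the fingers and anything else below 0.1 N); the robot touches nothing.
It fails at once if the green or the blue card is moved by more than 20 mm (distance of any of card_green_mid, card_blue_mid from where it was at the start of the episode above 0.02 m).
It fails at once if the carton, spray bottle, stamp, tape roll or timer is moved by more than 20 mm (distance of any of carton, spray, stamp, tape, timer from where it was at the start of the episode above 0.02 m).
It fails at once if the card is rammed against the stand with more than 70 N (contact force between card_yellow and stand above 70 N).
It also fails if it takes over 58 s, if anything falls off the work surface, if the arm or the gripper's body presses on something with over 40 N, if the wrist force passes 120 N, or if a joint passes its speed limit or range.

## Robot

A 6-joint arm with a two-finger parallel gripper is mounted at the origin on the work surface. World frame = base frame: x ahead of the robot, y to its left, z up, the work surface at z = 0. Lengths are in mm, angles in rad, forces in N, time in s.
With the tool pointing down it reaches from about 250 to 800 mm from the base axis. Payload 3.9 kg.
Tool frame: the origin (TCP) lies midway between the tips of the shut fingers; the grasp point (between the pads) lies 19 mm behind it; z points along the fingers, y is the line along which they close (so a half turn about z gives the same grasp; the last joint's range is limited). The gripper opens to 85 mm and grips with 20 to 120 N. Pads are 22 mm wide; open, the fingers measure 114 mm over their backs; the gripper's body (76 mm by 85 mm) begins 54 mm behind the grasp point. The pads swing forward as they close: fully open they stand 13 mm farther back than shut.
Start: joints at [1.111, 0.26, -0.138, 1.173, 0, 1.571], TCP at [232.973, 470.467, 231.304] pointing down, gripper open.
Joint ranges: [-2.78, 2.78], [-0.83, 1.72], [-1.28, 1.37], [-1.9, 2.12], [-1.57, 1.48], [-3.14, 3.14]. Speed limits (rad/s): [2.57, 2.57, 3.14, 3.14, 3.14, 3.14].

## Interface

Orientations are given as [roll, pitch, yaw] about the fixed x, y, z axes, in that order (R = Rz(yaw) Ry(pitch) Rx(roll)).
In Python, from rig import get_obs, get_image, camera_model, job_done gives the robot as it stands.
- The arm moves only by the shell command python3 -m handwheel 'ROWS' [OPENING]. ROWS is JSON, a list of rows, each an object of numbers: "tx", "ty", "tz": the shift along the tool's x, y, z in m; "rx", "ry", "rz": the turn, a rotation vector about the tool's x, y, z in rad. A call has exactly 10 rows; each row shifts and turns the commanded pose from where the row before left it, along the tool's axes as they then stand; what a row does not reach is not made up. A row lasts 1/8 s, in which the tool goes at most 62.5 mm and 10.7 degrees, less where a joint would pass 70% of its speed; a pose out of reach is approached as far as the arm can. A call with a gripper value outside its range is refused whole. OPENING is the finger opening in m, from 0 to 0.0854, set as the call begins (- or left out, the last holds). The fingers move at their own pace and stop on an object; the grip force is fixed at half the most. Time passes only in rows, so rows that do not move let the fingers close, or fill a call up. It gives the time, the measured TCP pose, the force and the opening at its end, in the units of the state.
- get_obs(): the state, without advancing time (a new reading comes with each control period).
- get_image(name): name is "scene" or "side" or "wrist"; returns the picture (420x560x3 uint8, red, green, blue); there is no depth.
- camera_model(name): a dict with "intrinsics" (3x3 intrinsics, pixels), "R" (3x3) and "t" (3): a world point X has camera coordinates R X + t; the wrist camera has in their place "hand_eye" (4x4, takes a point from camera to tool coordinates, whose origin is the TCP and whose axes are the flange's). Camera axes: x right, y down, z forward; pixel columns grow to the right and rows downward; lengths in mm; the calibration is good to about 2 mm. A picture is of the moment at which its call begins: read the wrist's pose just before it. camera_model takes no time and is no camera call.
- job_done(): hands the job in, once; it reports no verdict.
The state is a dict: "time_s": time; "qpos": joint angles; "joint_velocities": joint speeds; "joint_torque": joint torques, N m; "tool_pos": TCP position; "ee_rot": TCP orientation; "wrist_force": force on the tool from outside, world axes, zero at the start; "wrist_torque": the same for the moment, N m; "finger_gap": finger opening in mm.
Only numpy, scipy, OpenCV 4.12 (cv2) and the standard library are available. Lean on these libraries where they do the work, as an engineer would, in place of code of your own. Each camera call takes 0.05 s, during which the arm holds its last target. There are 200 camera calls.

## Working session

There is one attempt and no reset: what is moved stays moved. The work goes in short steps, Python scripts to look and compute and a shell command to move; the robot and the scene stay as the last step left them, time stands still between calls to the robot, and variables do not carry over. Pictures are saved under pics/ and viewed, on a budget of 10 in all, crops included, one or two more only if the job needs it, and the job is handed in when it is done.

```bash
mkdir -p pics; ls
python3 - <<'E'
from rig import *
import cv2,json
o=get_obs();print(o)
for n in("scene","side"):
    cv2.imwrite(f"pics/{n}0.png",get_image(n)[:,:,::-1]); print(n,camera_model(n))
print(camera_model("wrist"))
E
```

```text
pics
{'time_s': 0.0, 'qpos': array([ 1.11105144e+00,  2.60749513e-01, -1.39413681e-01,  1.17271824e+00,
        8.86375191e-06,  1.57079436e+00]), 'joint_velocities': array([ 5.24853235e-04,  5.28665348e-05,  1.80234857e-03, -2.64012496e-04,
       -1.40060256e-03, -4.32641848e-04]), 'joint_torque': array([-1.63868586e-03, -4.05678463e+01,  2.53922832e+01,  1.85867690e-02,
       -1.66579603e-04, -5.80686379e-07]), 'tool_pos': array([232.63450245, 469.85067891, 230.41371281]), 'ee_rot': array([-3.13950755e+00, -8.86783169e-06,  2.68184971e+00]), 'wrist_force': array([-0.77635224,  0.12727408, -0.20809022]), 'wrist_torque': array([ 0.00040873,  0.00138797, -0.0124611 ]), 'finger_gap': 85.57206500801806}
scene {'intrinsics': array([[540.24186301,   0.        , 280.77177648],
       [  0.        , 540.24186301, 201.8281693 ],
       [  0.        ,   0.        ,   1.        ]]), 'R': array([[ 0.74218739,  0.66996392,  0.01749907],
       [ 0.49655208, -0.53217043, -0.68573367],
       [-0.45010433,  0.51763209, -0.72764216]]), 't': array([-367.27271199, -195.97523701, 1715.48973995])}
si
[... 206 characters left out ...]
3692, -0.01708193],
       [-0.32173469, -0.48268201, -0.81455808],
       [ 0.42708477,  0.69382653, -0.57983045]]), 't': array([-469.21374778,  237.61585637, 1068.18967304])}
{'intrinsics': array([[337.19948608,   0.        , 275.93320635],
       [  0.        , 337.19948608, 216.08796921],
       [  0.        ,   0.        ,   1.        ]]), 'hand_eye': array([[ 7.39082821e-05, -9.56757211e-01, -2.90887664e-01,
         7.57043769e+01],
       [ 9.99999467e-01,  3.70318694e-04, -9.63935129e-04,
        -9.90056671e-01],
       [ 1.02997303e-03, -2.90887438e-01,  9.56756729e-01,
        -1.42487921e+02],
       [ 0.00000000e+00,  0.00000000e+00,  0.00000000e+00,
         1.00000000e+00]])}
```

View pics/scene0.png

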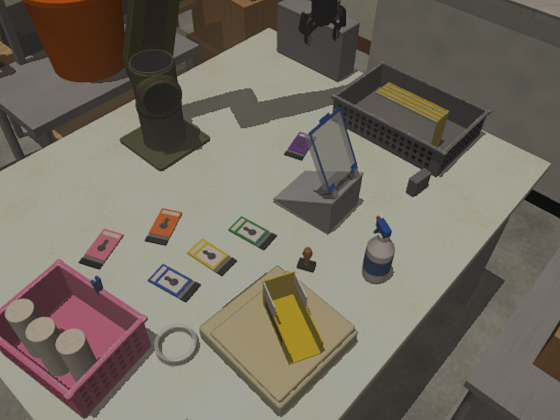

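View pics/side0.png

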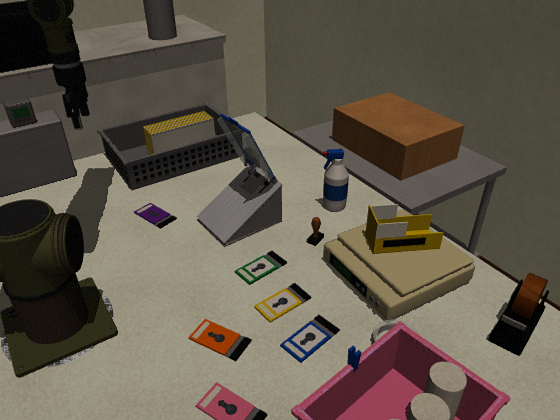

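The scene view shows the yellow card at about (212,256), and the side view shows it at (282,301). Look-alikes in the scene view are orange (165,226), pink (102,247) and purple (300,145), plus the bystanders green (252,232) and blue (174,282). The yellow-rimmed one at (212,256) matches the description. The stand is at about (320,190). Next is one close crop of card and stand in both views.

Run:
```python
import cv2,numpy as np
s=cv2.imread("pics/scene0.png");d=cv2.imread("pics/side0.png")
def c(im,x,y,w):
    h=w*3//4; t=cv2.resize(im[y:y+h,x:x+w],(400,300),interpolation=cv2.INTER_CUBIC)
    k=400/w
    for i in range(0,w,10):
        cv2.line(t,(int(i*k),0),(int(i*k),6 if i%20 else 14),(0,255,255),1)
    for j in range(0,h,10): cv2.line(t,(0,int(j*k)),(6 if j%20 else 14,int(j*k)),(0,255,255),1)
    return t
cv2.imwrite("pics/m1.png",np.vstack([np.hstack([c(s,180,232,64),c(d,246,276,72)]),np.hstack([c(s,260,105,160),c(d,180,110,160)])]))
```

```text
(no output)
```

View pics/m1.png

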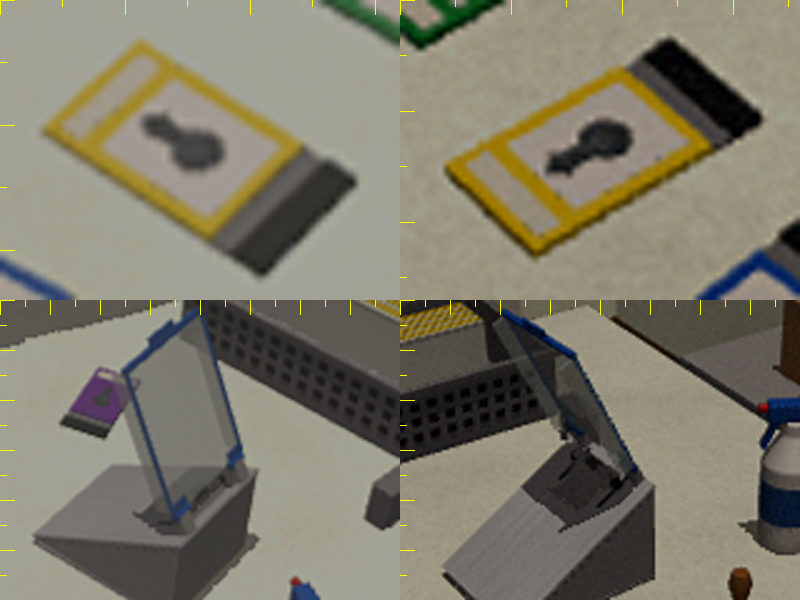

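The crops confirm the choice: yellow frame, grey groove, black head pointing image-right. I read four card corners and the stand's plate corners for the fit.

```bash
cat > h.py <<'E'
import numpy as np, cv2
from scipy.optimize import least_squares
from scipy.spatial.transform import Rotation as Ro
from rig import *
def proj(P,n,wp=None):
    m=camera_model(n); P=np.atleast_2d(P)
    if n=="wrist":
        p,e=wp; R=Ro.from_euler('xyz',e).as_matrix(); H=m["hand_eye"]
        T=(P-p)@R; C=(T-H[:3,3])@H[:3,:3]
    else: C=P@m["R"].T+m["t"]
    U=C@m["intrinsics"].T; return U[:,:2]/U[:,2:]
s3=np.sin(np.pi/6);c3=np.cos(np.pi/6)
def board(B,P):  # B=(x,y,yaw) of board origin, P board coords -> world
    P=np.atleast_2d(P).astype(float); h=P[:,0]*c3-P[:,2]*s3; z=101.5+P[:,0]*s3+P[:,2]*c3
    c,s=np.cos(B[2]),np.sin(B[2])
    return np.c_[B[0]+c*h-s*P[:,1],B[1]+s*h+c*P[:,1],z]
def card(K,P): # K=(x,y,yaw) flat on bench
    P=np.atleast_2d(P).astype(float);c,s=np.cos(K[2]),np.sin(K[2])
    return np.c_[K[0]+c*P[:,0]-s*P[:,1],K[1]+s*P[:,0]+c*P[:,1],P[:,2]+2.5]
E
python3 - <<'E'
from h import *
# order: tail +y?, solve with assignments
cs=np.array([[202.4,238.7],[187,252.8],[237.1,261],[221.9,276.3]])   # tail-left,tail-right,head-left,head-right
cd=np.array([[254.1,307],[270.8,322.3],[295,283.2],[311.2,297.6]])
P=np.array([[-60,30,2.5],[-60,-30,2.5],[60,30,2.5],[60,-30,2.5]])
def ray(u,n,z):
    m=camera_model(n);d=m["R"].T@np.linalg.inv(m["intrinsics"])@[*u,1];c=-m["R"].T@m["t"];return c+d*(z-c[2])/d[2]
print([ray(u,"scene",5).round() for u in cs],[ray(u,"side",5).round() for u in cd])
x0=np.mean([ray(u,"scene",5) for u in cs],0)
for nm,use in(("both",3),("scene",1),("side",2)):
    f=lambda k:np.r_[(proj(card(k,P),"scene")-cs).ravel()*(use&1),(proj(card(k,P),"side")-cd).ravel()*(use>>1)]
    r=[least_squares(f,[x0[0],x0[1],a]) for a in(-2,-1,0,1,2,3)];r=min(r,key=lambda q:q.cost);print("card",nm,r.x.round(3),r.cost)
bs=np.array([[304,171],[274,201],[363.2,173],[333.2,203]]);PB=np.array([[-175,75,0],[-175,-75,0],[45,75,0],[45,-75,0]])
bd=np.array([[197.2,218.8],[282,184]])
es=np.array([[308.8,133.8],[339.2,110.2]]);ed=np.array([[220.8,113.2],[250.8,132]])
def g(k,use=3):
    a=k[3];E=np.array([[40-174*np.cos(a),y,24+174*np.sin(a)] for y in(65,-65)])
    return np.r_[(proj(board(k,PB),"scene")-bs).ravel()*(use&1),(proj(board(k,PB[[1,2]]),"side")[[0,1]]-bd).ravel()*0, (proj(board(k,E),"scene")-es[::1]).ravel()*(use&1)*0.5]
x0=ray([318,188],"scene",80)
for a in(-2,-1,0,1,2,3):
    r=least_squares(g,[x0[0],x0[1],a,1.75]);print("board",r.x.round(3),r.cost,g(r.x).round(1)) if r.cost<200 else 0
    if r.cost<200: print("side plate",proj(board(r.x,PB),"side").round(), "cover", proj(board(r.x,[[40-174*np.cos(r.x[3]),y,24+174*np.sin(r.x[3])] for y in (65,-65)]),"side").round())
E
```

```text
[array([ 390., -195.,    5.]), array([ 396., -254.,    5.]), array([ 510., -184.,    5.]), array([ 516., -244.,    5.])] [array([ 383., -198.,    5.]), array([ 391., -257.,    5.]), array([ 504., -185.,    5.]), array([ 508., -245.,    5.])]
card both [ 4.49481e+02 -2.19419e+02  9.80000e-02] 6.479920685864694
card scene [ 4.53044e+02 -2.19183e+02  9.00000e-02] 0.07121653144953577
card side [ 4.46474e+02 -2.21374e+02  1.04000e-01] 0.24211033881669236
```

Run:
```python
from h import *
def ray(u,n,z):
    m=camera_model(n);d=m["R"].T@np.linalg.inv(m["intrinsics"])@[*u,1];c=-m["R"].T@m["t"];return c+d*(z-c[2])/d[2]
for u,z in(((304,171),14),((274,201),14),((363.2,173),124),((333.2,203),124),((332.5,225),0),((357,215),0)): print(ray(u,"scene",z).round())
for u,z in(((197.2,218.8),14),((237,243),14),((282,184),124),((232,165),124),((282,220),0)): print("side",ray(u,"side",z).round())
```

```text
[424. 182.  14.]
[442.  30.  14.]
[616. 192. 124.]
[626.  50. 124.]
[611.  83.   0.]
[639. 159.   0.]
side [417. 172.  14.]
side [458.  15.  14.]
side [619.  45. 124.]
side [557. 211. 124.]
side [623.  52.   0.]
```

Run:
```python
from h import *
PB=np.array([[-175,75,0],[-175,-75,0],[45,75,0],[45,-75,0]])
bs=np.array([[304,171],[274,201],[363.2,173],[333.2,203]]);bd=np.array([[197.2,218.8],[282,184]])
es=np.array([[339.2,110.2],[308.8,133.8]]);ed=np.array([[220.8,113.2],[250.8,132]])
for u,v in((1,0),(0,1),(1,1)):
    def g(k):
        a=k[3];E=np.array([[40-174*np.cos(a),y,24+174*np.sin(a)] for y in(65,-65)])
        return np.r_[u*(proj(board(k,PB),"scene")-bs).ravel(),v*(proj(board(k,PB[[0,3]]),"side")-bd).ravel(),u*(proj(board(k,E),"scene")-es).ravel()*.5,v*(proj(board(k,E),"side")-ed).ravel()*.5]
    r=least_squares(g,[580,118,.09,1.75]);print(r.x.round(3),r.cost,g(r.x).round(1))
```

```text
[5.83020e+02 1.18113e+02 8.50000e-02 1.63600e+00] 2.7521425391856305 [ 0.1  0.6 -0.8 -0.6  0.7 -0.9 -0.1  1.2  0.  -0.   0.  -0.  -0.2 -1.1
  0.1  0.1  0.   0.   0.  -0. ]
[5.74384e+02 1.15215e+02 1.00000e-01 1.66900e+00] 0.7775398331096572 [-0.  -0.  -0.  -0.  -0.  -0.  -0.   0.  -0.8 -0.3  0.6 -0.  -0.  -0.
 -0.  -0.   0.1  0.6  0.1 -0.3]
[5.80514e+02 1.18978e+02 9.00000e-02 1.64500e+00] 8.465624744359967 [-0.6  0.1 -1.3 -1.   0.1 -1.6 -0.5  0.6  0.6 -2.   1.6 -1.1 -0.3 -1.4
  0.1 -0.2  0.3  0.5 -0.  -0.3]
```

The two views put the card at about (450,-220) with yaw 0.097, and the board origin at about (580,117,101.5) with yaw 0.09. Next I plan a hover over the card's tail part.

```bash
cat >> h.py <<'E'
def plan(p0,e0,p1,e1,n):
    from scipy.spatial.transform import Slerp
    R0,R1=Ro.from_euler('xyz',e0),Ro.from_euler('xyz',e1)
    w=(R0.inv()*R1).as_rotvec()/n; d=(np.array(p1)-p0)/n/1000
    for i in range(n):
        Ri=R0*Ro.from_rotvec(w*i); print("t",Ri.inv().apply(d).round(4),"r",w.round(4))
def here():
    o=get_obs();return o["tool_pos"],o["ee_rot"]
E
python3 - <<'E'
from h import *
p,e=here(); plan(p,e,[415,-223,150],[np.pi,0,0.097],18)
E
```

```text
t [-0.0262 -0.03    0.0045] r [-0.000e+00  1.000e-04  1.436e-01]
t [-0.0302 -0.0259  0.0045] r [-0.000e+00  1.000e-04  1.436e-01]
t [-0.0336 -0.0214  0.0045] r [-0.000e+00  1.000e-04  1.436e-01]
t [-0.0363 -0.0163  0.0045] r [-0.000e+00  1.000e-04  1.436e-01]
t [-0.0383 -0.011   0.0045] r [-0.000e+00  1.000e-04  1.436e-01]
t [-0.0394 -0.0054  0.0045] r [-0.000e+00  1.000e-04  1.436e-01]
t [-0.0398  0.0003  0.0045] r [-0.000e+00  1.000e-04  1.436e-01]
t [-0.0393  0.006   0.0045] r [-0.000e+00  1.000e-04  1.436e-01]
t [-0.0381  0.0116  0.0045] r [-0.000e+00  1.000e-04  1.436e-01]
t [-0.036   0.0169  0.0045] r [-0.000e+00  1.000e-04  1.436e-01]
t [-0.0332  0.0219  0.0045] r [-0.000e+00  1.000e-04  1.436e-01]
t [-0.0298  0.0264  0.0045] r [-0.000e+00  1.000e-04  1.436e-01]
t [-0.0257  0.0304  0.0045] r [-0.000e+00  1.000e-04  1.436e-01]
t [-0.0211  0.0338  0.0045] r [-0.000e+00  1.000e-04  1.436e-01]
t [-0.016   0.0364  0.0045] r [-0.000e+00  1.000e-04  1.436e-01]
t [-0.0106  0.0384  0.0045] r [-0.000e+00  1.000e-04  1.436e-01]
t [-0.005   0.0395  0.0045] r [-0.000e+00  1.000e-04  1.436e-01]
t [0.0007 0.0398 0.0045] r [-0.000e+00  1.000e-04  1.436e-01]
```

```bash
python3 -m handwheel '[{"tx":-0.026,"ty":-0.03,"tz":0.0045,"rz":0.1436},{"tx":-0.030,"ty":-0.026,"tz":0.0045,"rz":0.1436},{"tx":-0.0335,"ty":-0.0215,"tz":0.0045,"rz":0.1436},{"tx":-0.0365,"ty":-0.0165,"tz":0.0045,"rz":0.1436},{"tx":-0.0385,"ty":-0.011,"tz":0.0045,"rz":0.1436},{"tx":-0.0395,"ty":-0.0055,"tz":0.0045,"rz":0.1436},{"tx":-0.04,"ty":0,"tz":0.0045,"rz":0.1436},{"tx":-0.0395,"ty":0.006,"tz":0.0045,"rz":0.1436},{"tx":-0.038,"ty":0.0115,"tz":0.0045,"rz":0.1436},{"tx":-0.036,"ty":0.017,"tz":0.0045,"rz":0.1436}]' 0.072
python3 -m handwheel '[{"tx":-0.033,"ty":0.022,"tz":0.0045,"rz":0.1436},{"tx":-0.03,"ty":0.0265,"tz":0.0045,"rz":0.1436},{"tx":-0.0255,"ty":0.0305,"tz":0.0045,"rz":0.1436},{"tx":-0.021,"ty":0.034,"tz":0.0045,"rz":0.1436},{"tx":-0.016,"ty":0.0365,"tz":0.0045,"rz":0.1436},{"tx":-0.0105,"ty":0.0385,"tz":0.0045,"rz":0.1436},{"tx":-0.005,"ty":0.0395,"tz":0.0045,"rz":0.1436},{"tx":0.0005,"ty":0.04,"tz":0.0045,"rz":0.1436},{"tx":0},{"tx":0}]'
python3 - <<'E'
from h import *
p,e=here(); print(p.round(1),e.round(4)); im=get_image("wrist")[:,:,::-1]
cv2.imwrite("pics/w1.png",im)
P=np.array([[-60,30,2.5],[-60,-30,2.5],[60,30,2.5],[60,-30,2.5]])
print(proj(card((449.5,-220,.097),P),"wrist",(p,e)).round())
E
```

```text
[232.7 469.9 230.5] [-3.1398 -0.      2.6818]
[[ -78.  471.]
 [-105.  487.]
 [ -18.  519.]
 [ -45.  533.]]invalid input at $[0]: expected keys tx, ty, tz, rx, ry, rz
invalid input at $[0]: expected keys tx, ty, tz, rx, ry, rz
```

View pics/w1.png

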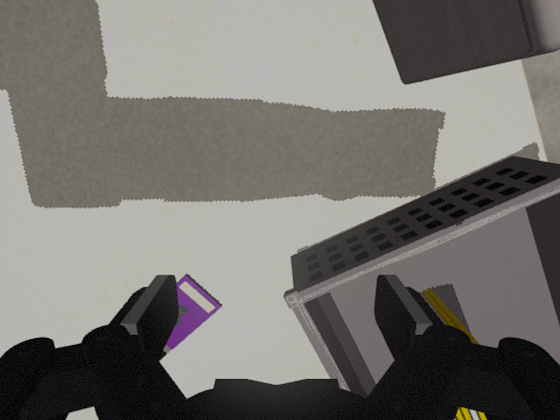

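The move was refused because every row needs all six keys, so that picture only shows the start area. I'll retype the rows.

```bash
python3 -m handwheel '[{"tx":-0.026,"ty":-0.03,"tz":0.0045,"rx":0,"ry":0,"rz":0.1436},{"tx":-0.030,"ty":-0.026,"tz":0.0045,"rx":0,"ry":0,"rz":0.1436},{"tx":-0.0335,"ty":-0.0215,"tz":0.0045,"rx":0,"ry":0,"rz":0.1436},{"tx":-0.0365,"ty":-0.0165,"tz":0.0045,"rx":0,"ry":0,"rz":0.1436},{"tx":-0.0385,"ty":-0.011,"tz":0.0045,"rx":0,"ry":0,"rz":0.1436},{"tx":-0.0395,"ty":-0.0055,"tz":0.0045,"rx":0,"ry":0,"rz":0.1436},{"tx":-0.04,"ty":0,"tz":0.0045,"rx":0,"ry":0,"rz":0.1436},{"tx":-0.0395,"ty":0.006,"tz":0.0045,"rx":0,"ry":0,"rz":0.1436},{"tx":-0.038,"ty":0.0115,"tz":0.0045,"rx":0,"ry":0,"rz":0.1436},{"tx":-0.036,"ty":0.017,"tz":0.0045,"rx":0,"ry":0,"rz":0.1436}]' 0.072
python3 -m handwheel '[{"tx":-0.033,"ty":0.022,"tz":0.0045,"rx":0,"ry":0,"rz":0.1436},{"tx":-0.03,"ty":0.0265,"tz":0.0045,"rx":0,"ry":0,"rz":0.1436},{"tx":-0.0255,"ty":0.0305,"tz":0.0045,"rx":0,"ry":0,"rz":0.1436},{"tx":-0.021,"ty":0.034,"tz":0.0045,"rx":0,"ry":0,"rz":0.1436},{"tx":-0.016,"ty":0.0365,"tz":0.0045,"rx":0,"ry":0,"rz":0.1436},{"tx":-0.0105,"ty":0.0385,"tz":0.0045,"rx":0,"ry":0,"rz":0.1436},{"tx":-0.005,"ty":0.0395,"tz":0.0045,"rx":0,"ry":0,"rz":0.1436},{"tx":0.0005,"ty":0.04,"tz":0.0045,"rx":0,"ry":0,"rz":0.1436},{"tx":0,"ty":0,"tz":0,"rx":0,"ry":0,"rz":0},{"tx":0,"ty":0,"tz":0,"rx":0,"ry":0,"rz":0}]'
python3 - <<'E'
from h import *
p,e=here(); print(p.round(1),e.round(4)); im=get_image("wrist")[:,:,::-1]
cv2.imwrite("pics/w2.png",im)
P=np.array([[-60,30,2.5],[-60,-30,2.5],[60,30,2.5],[60,-30,2.5]])
print(proj(card((449.5,-220,.097),P),"wrist",(p,e)).round())
E
```

```text
time_s: 1.4
tool_pos: [333.6, 83.4, 186.1]
ee_rot: [3.141, -0.0, 1.241]
wrist_force: [0.5, -0.1, -0.8]
finger_gap: 72.0
time_s: 2.65
tool_pos: [414.6, -223.1, 149.9]
ee_rot: [-3.14, 0.001, 0.097]
wrist_force: [-0.5, 0.4, 0.3]
finger_gap: 72.1
[ 414.6 -223.1  149.9] [-3.1404e+00  1.2000e-03  9.7500e-02]
[[243. 226.]
 [309. 226.]
 [239.  83.]
 [314.  83.]]
```

View pics/w2.png

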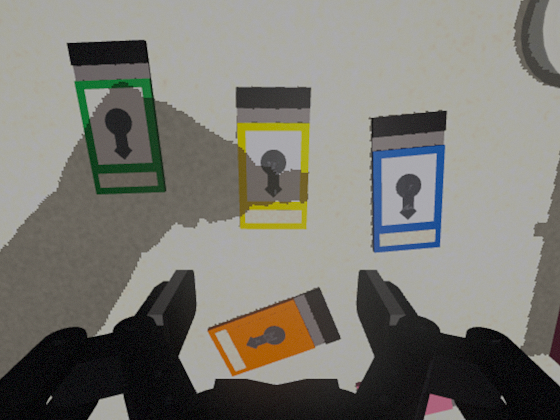

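The wrist view shows yellow with corners (241,228), (306,229), (237,88), (311,88), straight under the camera. Green is to its left and blue to its right, each more than 55 mm away, and orange is below.

Run:
```python
from h import *
p,e=here()
P=np.array([[-60,30,2.5],[-60,-30,2.5],[60,30,2.5],[60,-30,2.5]]);u=np.array([[241,228],[306.5,229],[237,87.5],[311,87.5]])
r=least_squares(lambda k:(proj(card(k,P),"wrist",(p,e))-u).ravel(),[449,-220,.097]);k=r.x;print(k,r.cost,r.fun.round(1))
for a in(-36,): print(card(k,[a,0,0]))
plan(p,e,[*card(k,[-36,0,0])[0][:2],6],[np.pi,0,k[2]],8)
```

```text
[ 4.46492265e+02 -2.17924648e+02  9.40810927e-02] 1.2682100017545306 [-0.5  0.9  0.4  0.2 -0.6 -0.6  0.6 -0.3]
[[ 410.6514703  -221.30657341    2.5       ]]
t [-0.0005 -0.0002  0.018 ] r [-0.0001  0.0001  0.0005]
t [-0.0005 -0.0002  0.018 ] r [-0.0001  0.0001  0.0005]
t [-0.0005 -0.0002  0.018 ] r [-0.0001  0.0001  0.0005]
t [-0.0005 -0.0002  0.018 ] r [-0.0001  0.0001  0.0005]
t [-0.0005 -0.0002  0.018 ] r [-0.0001  0.0001  0.0005]
t [-0.0005 -0.0002  0.018 ] r [-0.0001  0.0001  0.0005]
t [-0.0005 -0.0002  0.018 ] r [-0.0001  0.0001  0.0005]
t [-0.0005 -0.0002  0.018 ] r [-0.0001  0.0001  0.0005]
```

```bash
python3 -m handwheel '[{"tx":-0.001,"ty":-0.0004,"tz":0.022,"rx":0,"ry":0,"rz":0.0035},{"tx":-0.001,"ty":-0.0004,"tz":0.022,"rx":0,"ry":0,"rz":0},{"tx":-0.001,"ty":-0.0004,"tz":0.022,"rx":0,"ry":0,"rz":0},{"tx":-0.001,"ty":-0.0004,"tz":0.022,"rx":0,"ry":0,"rz":0},{"tx":0,"ty":0,"tz":0.022,"rx":0,"ry":0,"rz":0},{"tx":0,"ty":0,"tz":0.022,"rx":0,"ry":0,"rz":0},{"tx":0,"ty":0,"tz":0.012,"rx":0,"ry":0,"rz":0},{"tx":0,"ty":0,"tz":0.002,"rx":0,"ry":0,"rz":0},{"tx":0,"ty":0,"tz":0.002,"rx":0,"ry":0,"rz":0},{"tx":0,"ty":0,"tz":0,"rx":0,"ry":0,"rz":0}]'
```

```text
time_s: 3.95
tool_pos: [411.7, -222.6, 2.8]
ee_rot: [3.141, -0.001, 0.094]
wrist_force: [0.6, -0.5, -0.2]
finger_gap: 72.0
```

```bash
python3 -m handwheel '[{"tx":0,"ty":-0.0012,"tz":0.002,"rx":0,"ry":0,"rz":0},{"tx":0,"ty":0,"tz":0.001,"rx":0,"ry":0,"rz":0},{"tx":0,"ty":0,"tz":0.001,"rx":0,"ry":0,"rz":0},{"tx":0,"ty":0,"tz":0.001,"rx":0,"ry":0,"rz":0},{"tx":0,"ty":0,"tz":0.001,"rx":0,"ry":0,"rz":0},{"tx":0,"ty":0,"tz":0.0005,"rx":0,"ry":0,"rz":0},{"tx":0,"ty":0,"tz":0.0005,"rx":0,"ry":0,"rz":0},{"tx":0,"ty":0,"tz":0.0005,"rx":0,"ry":0,"rz":0},{"tx":0,"ty":0,"tz":0.0005,"rx":0,"ry":0,"rz":0},{"tx":0,"ty":0,"tz":0,"rx":0,"ry":0,"rz":0}]'
```

```text
time_s: 5.2
tool_pos: [411.0, -221.2, -5.7]
ee_rot: [-3.142, 0.0, 0.093]
wrist_force: [0.0, -0.8, 0.5]
finger_gap: 71.8
```

```bash
python3 -m handwheel '[{"tx":0,"ty":0,"tz":0.0005,"rx":0,"ry":0,"rz":0},{"tx":0,"ty":0,"tz":0.0005,"rx":0,"ry":0,"rz":0},{"tx":0,"ty":0,"tz":0.0005,"rx":0,"ry":0,"rz":0},{"tx":0,"ty":0,"tz":0.0005,"rx":0,"ry":0,"rz":0},{"tx":0,"ty":0,"tz":0,"rx":0,"ry":0,"rz":0},{"tx":0,"ty":0,"tz":0,"rx":0,"ry":0,"rz":0},{"tx":0,"ty":0,"tz":0,"rx":0,"ry":0,"rz":0},{"tx":0,"ty":0,"tz":0,"rx":0,"ry":0,"rz":0},{"tx":0,"ty":0,"tz":0,"rx":0,"ry":0,"rz":0},{"tx":0,"ty":0,"tz":0,"rx":0,"ry":0,"rz":0}]' 0.063
```

```text
time_s: 6.45
tool_pos: [411.2, -221.3, -5.9]
ee_rot: [3.141, -0.001, 0.093]
wrist_force: [-4.3, 0.9, 18.8]
finger_gap: 63.1
```

The tips touch the bench at TCP z of about -6. I'll raise 3.5 mm, close, then lift a little.

```bash
python3 -m handwheel '[{"tx":0,"ty":0,"tz":-0.0035,"rx":0,"ry":0,"rz":0},{"tx":0,"ty":0,"tz":0,"rx":0,"ry":0,"rz":0},{"tx":0,"ty":0,"tz":0,"rx":0,"ry":0,"rz":0},{"tx":0,"ty":0,"tz":0,"rx":0,"ry":0,"rz":0},{"tx":0,"ty":0,"tz":0,"rx":0,"ry":0,"rz":0},{"tx":0,"ty":0,"tz":-0.004,"rx":0,"ry":0,"rz":0},{"tx":0,"ty":0,"tz":-0.01,"rx":0,"ry":0,"rz":0},{"tx":0,"ty":0,"tz":-0.02,"rx":0,"ry":0,"rz":0},{"tx":0,"ty":0,"tz":-0.04,"rx":0,"ry":0,"rz":0},{"tx":0,"ty":0,"tz":-0.04,"rx":0,"ry":0,"rz":0}]' 0.04
python3 - <<'E'
from h import *
p,e=here(); print(p.round(1),e.round(4)); cv2.imwrite("pics/w3.png",get_image("wrist")[:,:,::-1])
E
```

```text
time_s: 7.7
tool_pos: [410.7, -221.0, 111.2]
ee_rot: [-3.141, 0.0, 0.094]
wrist_force: [0.1, -0.8, -0.5]
finger_gap: 57.6
[ 410.7 -221.   111.2] [-3.1413e+00  4.0000e-04  9.3500e-02]
```

View pics/w3.png

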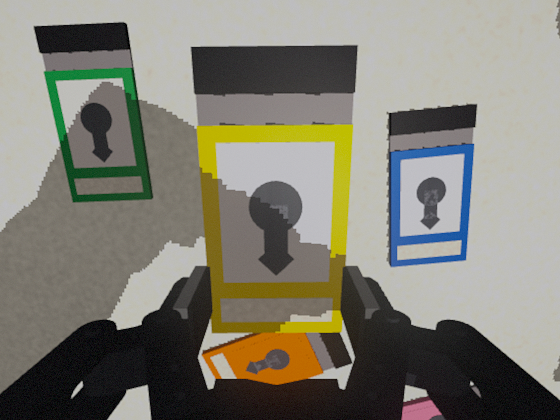

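The card is held square between the fingers: head corners (192,46) and (357,45), tail corners (212,332) and (340,331). Next is its pose in the tool frame, then the path to the slope.

```bash
cat >> h.py <<'E'
def incard(u):
    m=camera_model("wrist");P=np.array([[-60,30,2.5],[-60,-30,2.5],[60,30,2.5],[60,-30,2.5]])
    ok,rv,tv=cv2.solvePnP(P,np.array(u,float),m["intrinsics"],None)
    T=np.eye(4);T[:3,:3]=cv2.Rodrigues(rv)[0];T[:3,3]=tv.ravel();q,_=cv2.projectPoints(P,rv,tv,m["intrinsics"],None)
    return m["hand_eye"]@T, np.abs(q[:,0]-u).max()
E
python3 - <<'E'
from h import *
T,r=incard([[212,332],[340,331],[192,46],[357,45]]);print(T.round(3),r)
print("head",(T@[60,0,0,1]).round(1),"angles",Ro.from_matrix(T[:3,:3]).as_euler('xyz').round(3))
E
```

```text
[[ 1.0000e+00 -5.0000e-03  1.2000e-02  3.5997e+01]
 [-5.0000e-03 -1.0000e+00  4.0000e-03 -2.2000e-02]
 [ 1.2000e-02 -4.0000e-03 -1.0000e+00 -5.6200e+00]
 [ 0.0000e+00  0.0000e+00  0.0000e+00  1.0000e+00]] 0.8552229187472449
head [96.  -0.3 -4.9  1. ] angles [-3.138 -0.012 -0.005]
```

```bash
cat >> h.py <<'E'
def tool_at(B,P,pitch=0,dyaw=0): # TCP pose at board coords P, tool x up the slope
    Rb=Ro.from_euler('z',B[2]+dyaw)*Ro.from_euler('y',-np.pi/6+pitch)*Ro.from_euler('x',np.pi)
    return board(B,P)[0],Rb.as_euler('xyz')
B0=(580,117,.092)
E
python3 - <<'E'
from h import *
p,e=here(); q,f=tool_at(B0,[-171,0,60]);print(q,f); plan(p,e,q,f,9)
E
```

```text
[402.66280284 100.63879137  67.96152423] [ 3.14159265 -0.52359878  0.092     ]
t [ 0.0021 -0.0359  0.0052] r [0.0004 0.0574 0.0003]
t [ 0.0018 -0.0359  0.0053] r [0.0004 0.0574 0.0003]
t [ 0.0015 -0.0359  0.0055] r [0.0004 0.0574 0.0003]
t [ 0.0011 -0.0359  0.0055] r [0.0004 0.0574 0.0003]
t [ 0.0008 -0.0359  0.0056] r [0.0004 0.0574 0.0003]
t [ 0.0005 -0.0359  0.0057] r [0.0004 0.0574 0.0003]
t [ 0.0001 -0.0359  0.0057] r [0.0004 0.0574 0.0003]
t [-0.0002 -0.0359  0.0057] r [0.0004 0.0574 0.0003]
t [-0.0005 -0.0359  0.0057] r [0.0004 0.0574 0.0003]
```

```bash
python3 -m handwheel '[{"tx":0.002,"ty":-0.0359,"tz":0.0052,"rx":0,"ry":0.0574,"rz":0},{"tx":0.002,"ty":-0.0359,"tz":0.0053,"rx":0,"ry":0.0574,"rz":0},{"tx":0.0015,"ty":-0.0359,"tz":0.0055,"rx":0,"ry":0.0574,"rz":0},{"tx":0.001,"ty":-0.0359,"tz":0.0055,"rx":0,"ry":0.0574,"rz":0},{"tx":0.001,"ty":-0.0359,"tz":0.0055,"rx":0,"ry":0.0574,"rz":0},{"tx":0.0005,"ty":-0.0359,"tz":0.0057,"rx":0,"ry":0.0574,"rz":0},{"tx":0,"ty":-0.0359,"tz":0.0057,"rx":0,"ry":0.0574,"rz":0},{"tx":0,"ty":-0.0359,"tz":0.0057,"rx":0,"ry":0.0574,"rz":0},{"tx":0,"ty":-0.0359,"tz":0.0057,"rx":0,"ry":0.0574,"rz":0},{"tx":0,"ty":0,"tz":0,"rx":0,"ry":0,"rz":0}]'
python3 - <<'E'
from h import *
p,e=here(); print(p.round(1),e.round(4)); cv2.imwrite("pics/w4.png",get_image("wrist")[:,:,::-1])
print(proj(board(B0,[[-175,75,0],[-175,-75,0],[45,75,0],[45,-75,0],[0,30,7],[0,-30,7],[-38,26,8],[-38,-26,8],[40,65,24],[40,-65,24]]),"wrist",(p,e)).round())
E
```

```text
time_s: 9.0
tool_pos: [402.1, 59.7, 61.8]
ee_rot: [-3.124, -0.513, 0.134]
wrist_force: [-0.3, -0.4, 0.1]
finger_gap: 57.4
[402.1  59.7  61.8] [-3.1237 -0.5128  0.1341]
[[  98.  220.]
 [ 334.  231.]
 [  35. -257.]
 [ 380. -253.]
 [ 139. -135.]
 [ 271. -133.]
 [ 153.  -37.]
 [ 260.  -34.]
 [  18. -304.]
 [ 368. -302.]]
```

View pics/w4.png

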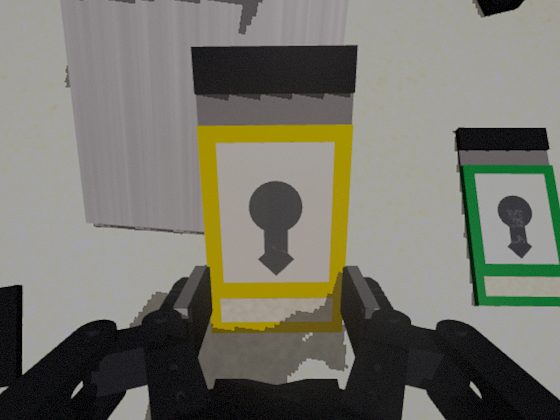

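Rows were cut short by the joint limit: y is 60 and I wanted 100. The plate's low-left corner at (88,222) and its edges at the top, (64,0) and (348,0), put the stand about 4 mm farther to +y than assumed. I'll finish the hover with that corrected.

Run:
```python
from h import *
p,e=here(); B=(580,121,.092)
q,f=tool_at(B,[-165,0,40]);print(q,f); plan(p,e,q,f,8)
```

```text
[417.7946905  106.03486605  53.64101615] [ 3.14159265 -0.52359878  0.092     ]
t [ 0.0017 -0.0055  0.0023] r [-0.0048  0.0012  0.0045]
t [ 0.0016 -0.0055  0.0023] r [-0.0048  0.0012  0.0045]
t [ 0.0016 -0.0055  0.0023] r [-0.0048  0.0012  0.0045]
t [ 0.0016 -0.0055  0.0022] r [-0.0048  0.0012  0.0045]
t [ 0.0016 -0.0056  0.0022] r [-0.0048  0.0012  0.0045]
t [ 0.0015 -0.0056  0.0022] r [-0.0048  0.0012  0.0045]
t [ 0.0015 -0.0056  0.0022] r [-0.0048  0.0012  0.0045]
t [ 0.0015 -0.0056  0.0021] r [-0.0048  0.0012  0.0045]
```

```bash
python3 -m handwheel '[{"tx":0.0016,"ty":-0.0055,"tz":0.0023,"rx":-0.0048,"ry":0.0012,"rz":0.0045},{"tx":0.0016,"ty":-0.0055,"tz":0.0023,"rx":-0.0048,"ry":0.0012,"rz":0.0045},{"tx":0.0016,"ty":-0.0055,"tz":0.0022,"rx":-0.0048,"ry":0.0012,"rz":0.0045},{"tx":0.0016,"ty":-0.0055,"tz":0.0022,"rx":-0.0048,"ry":0.0012,"rz":0.0045},{"tx":0.0016,"ty":-0.0056,"tz":0.0022,"rx":-0.0048,"ry":0.0012,"rz":0.0045},{"tx":0.0015,"ty":-0.0056,"tz":0.0022,"rx":-0.0048,"ry":0.0012,"rz":0.0045},{"tx":0.0015,"ty":-0.0056,"tz":0.0022,"rx":-0.0048,"ry":0.0012,"rz":0.0045},{"tx":0.0015,"ty":-0.0056,"tz":0.0022,"rx":-0.0048,"ry":0.0012,"rz":0.0045},{"tx":0,"ty":0,"tz":0,"rx":0,"ry":0,"rz":0},{"tx":0,"ty":0,"tz":0,"rx":0,"ry":0,"rz":0}]'
python3 - <<'E'
from h import *
p,e=here(); print(p.round(1),e.round(4)); im=get_image("wrist")[:,:,::-1]; cv2.imwrite("pics/w5r.png",im)
B=(580,121,.092)
print(proj(board(B,[[-175,75,0],[-175,-75,0],[45,75,0],[45,-75,0],[0,30,7],[0,-30,7],[-38,26,8],[-38,-26,8]]),"wrist",(p,e)).round())
t=cv2.resize(im[0:300,60:460],(800,600),interpolation=cv2.INTER_CUBIC); cv2.imwrite("pics/w5.png",t)
E
```

```text
time_s: 10.3
tool_pos: [423.6, 62.5, 54.4]
ee_rot: [-3.125, -0.525, 0.135]
wrist_force: [-0.6, -1.1, -0.2]
finger_gap: 57.5
[423.6  62.5  54.4] [-3.1251 -0.5252  0.1348]
[[  80.  253.]
 [ 330.  265.]
 [   9. -242.]
 [ 376. -237.]
 [ 120. -115.]
 [ 260. -112.]
 [ 136.  -13.]
 [ 249.   -9.]]
```

View pics/w5.png

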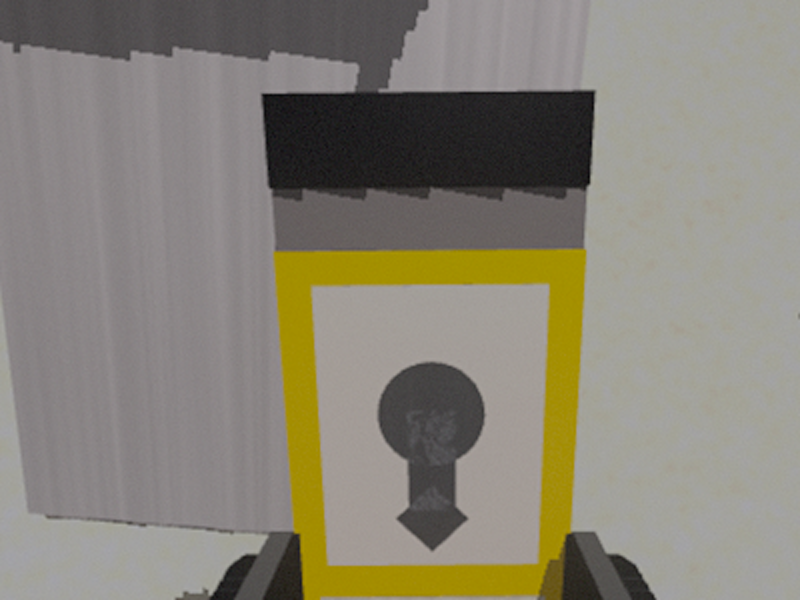

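The hand barely moved across, so I suspect a joint limit.

Run:
```python
from h import *
o=get_obs(); print(o["qpos"].round(3),o["tool_pos"].round(1),o["ee_rot"].round(3),o["wrist_force"].round(1))
```

```text
[ 0.134  0.054 -1.204 -0.212  0.017  3.141] [423.5  62.4  54.4] [-3.125 -0.525  0.135] [ 0.2  0.2 -1.3]
```

Joint 6 is at its +3.14 limit (3.141), so this grasp direction cannot be carried onto the slope straight. The half-turned grasp puts it near 0. I'll set the card down on free bench nearer the robot and regrasp it turned half round.

Run:
```python
from h import *
def rw(u,wp,z=5):
    m=camera_model("wrist");H=m["hand_eye"];R=Ro.from_euler('xyz',wp[1]).as_matrix()
    d=R@H[:3,:3]@np.linalg.inv(m["intrinsics"])@[*u,1];c=wp[0]+R@H[:3,3];return (c+d*(z-c[2])/d[2]).round()
w=(np.array([414.6,-223.1,149.9]),[-3.1404,.0012,.0975])
print("green",[rw(u,w) for u in((164,190),(97,193),(68,43),(146,40))],"orange",[rw(u,w) for u in((210,328),(232,375),(319,289),(340,341))])
p,e=here(); plan(p,e,[310,-15,70],[np.pi,0,.1],8)
```

```text
green [array([ 413., -125.,    5.]), array([405., -67.,   5.]), array([523., -51.,   5.]), array([ 531., -111.,    5.])] orange [array([ 277., -171.,    5.]), array([ 222., -196.,    5.]), array([ 330., -273.,    5.]), array([ 274., -302.,    5.])]
t [-0.0123  0.0075 -0.0095] r [-0.0032 -0.0656  0.0048]
t [-0.0129  0.0076 -0.0087] r [-0.0032 -0.0656  0.0048]
t [-0.0134  0.0077 -0.0078] r [-0.0032 -0.0656  0.0048]
t [-0.0138  0.0078 -0.0069] r [-0.0032 -0.0656  0.0048]
t [-0.0142  0.0079 -0.0059] r [-0.0032 -0.0656  0.0048]
t [-0.0145  0.008  -0.005 ] r [-0.0032 -0.0656  0.0048]
t [-0.0148  0.0081 -0.004 ] r [-0.0032 -0.0656  0.0048]
t [-0.015   0.0081 -0.003 ] r [-0.0032 -0.0656  0.0048]
```

```bash
python3 -m handwheel '[{"tx":-0.0125,"ty":0.0063,"tz":-0.0095,"rx":-0.0032,"ry":-0.0656,"rz":0.0048},{"tx":-0.013,"ty":0.0063,"tz":-0.0087,"rx":-0.0032,"ry":-0.0656,"rz":0.0048},{"tx":-0.0135,"ty":0.0064,"tz":-0.0078,"rx":-0.0032,"ry":-0.0656,"rz":0.0048},{"tx":-0.014,"ty":0.0065,"tz":-0.0069,"rx":-0.0032,"ry":-0.0656,"rz":0.0048},{"tx":-0.014,"ty":0.0066,"tz":-0.0059,"rx":-0.0032,"ry":-0.0656,"rz":0.0048},{"tx":-0.0145,"ty":0.0067,"tz":-0.005,"rx":-0.0032,"ry":-0.0656,"rz":0.0048},{"tx":-0.015,"ty":0.0068,"tz":-0.004,"rx":-0.0032,"ry":-0.0656,"rz":0.0048},{"tx":-0.015,"ty":0.0068,"tz":-0.003,"rx":-0.0032,"ry":-0.0656,"rz":0.0048},{"tx":0,"ty":0,"tz":0.015,"rx":0,"ry":0,"rz":0},{"tx":0,"ty":0,"tz":0.02,"rx":0,"ry":0,"rz":0}]'
python3 - <<'E'
from h import *
o=get_obs();p,e=here(); print(o["qpos"].round(3),p.round(1),e.round(4))
plan(p,e,[310,-5,-3.5],[np.pi,0,.1],4)
E
```

```text
time_s: 11.6
tool_pos: [309.5, -4.9, 35.1]
ee_rot: [3.141, -0.003, 0.1]
wrist_force: [0.1, 0.4, 0.2]
finger_gap: 57.4
[-0.016  0.114 -0.939  0.515 -0.     3.026] [309.5  -4.9  35.1] [ 3.141e+00 -2.800e-03  9.950e-02]
t [0.0001 0.     0.0096] r [ 0.0001 -0.0007 -0.0001]
t [0.0001 0.     0.0096] r [ 0.0001 -0.0007 -0.0001]
t [0.0001 0.     0.0096] r [ 0.0001 -0.0007 -0.0001]
t [0.0001 0.     0.0096] r [ 0.0001 -0.0007 -0.0001]
```

```bash
python3 -m handwheel '[{"tx":0,"ty":0,"tz":0.015,"rx":0,"ry":0,"rz":0},{"tx":0,"ty":0,"tz":0.012,"rx":0,"ry":0,"rz":0},{"tx":0,"ty":0,"tz":0.006,"rx":0,"ry":0,"rz":0},{"tx":0,"ty":0,"tz":0.002,"rx":0,"ry":0,"rz":0},{"tx":0,"ty":0,"tz":0.001,"rx":0,"ry":0,"rz":0},{"tx":0,"ty":0,"tz":0.001,"rx":0,"ry":0,"rz":0},{"tx":0,"ty":0,"tz":0.001,"rx":0,"ry":0,"rz":0},{"tx":0,"ty":0,"tz":0.0005,"rx":0,"ry":0,"rz":0},{"tx":0,"ty":0,"tz":0,"rx":0,"ry":0,"rz":0},{"tx":0,"ty":0,"tz":0,"rx":0,"ry":0,"rz":0}]'
```

```text
time_s: 12.85
tool_pos: [308.3, -4.8, -3.4]
ee_rot: [3.141, -0.0, 0.1]
wrist_force: [0.9, 0.2, -1.3]
finger_gap: 57.4
```

```bash
python3 -m handwheel '[{"tx":0,"ty":0,"tz":0,"rx":0,"ry":0,"rz":0},{"tx":0,"ty":0,"tz":0,"rx":0,"ry":0,"rz":0},{"tx":0,"ty":0,"tz":0,"rx":0,"ry":0,"rz":0},{"tx":0,"ty":0,"tz":-0.01,"rx":0,"ry":0,"rz":0},{"tx":0,"ty":0,"tz":-0.03,"rx":0,"ry":0,"rz":-0.02},{"tx":0,"ty":0,"tz":0,"rx":0,"ry":0,"rz":-0.18},{"tx":0,"ty":0,"tz":0,"rx":0,"ry":0,"rz":-0.18},{"tx":0,"ty":0,"tz":0,"rx":0,"ry":0,"rz":-0.18},{"tx":0,"ty":0,"tz":0,"rx":0,"ry":0,"rz":-0.18},{"tx":0,"ty":0,"tz":0,"rx":0,"ry":0,"rz":-0.18}]' 0.072
python3 -m handwheel '[{"tx":0,"ty":0,"tz":0,"rx":0,"ry":0,"rz":-0.18},{"tx":0,"ty":0,"tz":0,"rx":0,"ry":0,"rz":-0.18},{"tx":0,"ty":0,"tz":0,"rx":0,"ry":0,"rz":-0.18},{"tx":0,"ty":0,"tz":0,"rx":0,"ry":0,"rz":-0.18},{"tx":0,"ty":0,"tz":0,"rx":0,"ry":0,"rz":-0.18},{"tx":0,"ty":0,"tz":0,"rx":0,"ry":0,"rz":-0.18},{"tx":0,"ty":0,"tz":0,"rx":0,"ry":0,"rz":-0.18},{"tx":0,"ty":0,"tz":0,"rx":0,"ry":0,"rz":-0.18},{"tx":0,"ty":0,"tz":0,"rx":0,"ry":0,"rz":-0.18},{"tx":0,"ty":0,"tz":0,"rx":0,"ry":0,"rz":-0.18}]'
python3 - <<'E'
from h import *
o=get_obs();p,e=here(); print(o["qpos"].round(3),p.round(1),e.round(4))
plan(p,e,[308.3,-4.8,-4],[np.pi,0,.1-np.pi],4)
E
```

```text
time_s: 14.1
tool_pos: [308.2, -4.8, 36.6]
ee_rot: [3.141, 0.0, 1.026]
wrist_force: [0.0, -0.2, 0.0]
finger_gap: 71.5
time_s: 15.35
tool_pos: [308.2, -4.8, 36.5]
ee_rot: [-3.141, 0.0, 2.826]
wrist_force: [0.3, -0.8, 0.2]
finger_gap: 71.8
[-0.015  0.111 -0.937  0.522 -0.     0.3  ] [308.2  -4.8  36.5] [-3.1414e+00  3.0000e-04  2.8257e+00]
t [-0.      0.      0.0101] r [-1.00e-04  1.00e-04 -1.04e-01]
t [-0.      0.      0.0101] r [-1.00e-04  1.00e-04 -1.04e-01]
t [-0.      0.      0.0101] r [-1.00e-04  1.00e-04 -1.04e-01]
t [-0.      0.      0.0101] r [-1.00e-04  1.00e-04 -1.04e-01]
```

```bash
python3 -m handwheel '[{"tx":0,"ty":0,"tz":0,"rx":0,"ry":0,"rz":-0.14},{"tx":0,"ty":0,"tz":0,"rx":0,"ry":0,"rz":-0.14},{"tx":0,"ty":0,"tz":0,"rx":0,"ry":0,"rz":-0.137},{"tx":0,"ty":0,"tz":0.008,"rx":0,"ry":0,"rz":0},{"tx":0,"ty":0,"tz":0.012,"rx":0,"ry":0,"rz":0},{"tx":0,"ty":0,"tz":0.012,"rx":0,"ry":0,"rz":0},{"tx":0,"ty":0,"tz":0.006,"rx":0,"ry":0,"rz":0},{"tx":0,"ty":0,"tz":0.003,"rx":0,"ry":0,"rz":0},{"tx":0,"ty":0,"tz":0,"rx":0,"ry":0,"rz":0},{"tx":0,"ty":0,"tz":0,"rx":0,"ry":0,"rz":0}]'
python3 -m handwheel '[{"tx":0,"ty":0,"tz":0,"rx":0,"ry":0,"rz":0},{"tx":0,"ty":0,"tz":0,"rx":0,"ry":0,"rz":0},{"tx":0,"ty":0,"tz":0,"rx":0,"ry":0,"rz":0},{"tx":0,"ty":0,"tz":0,"rx":0,"ry":0,"rz":0},{"tx":0,"ty":0,"tz":0,"rx":0,"ry":0,"rz":0},{"tx":0,"ty":0,"tz":-0.005,"rx":0,"ry":0,"rz":0},{"tx":0,"ty":0,"tz":-0.015,"rx":0,"ry":0,"rz":0},{"tx":0,"ty":0,"tz":-0.03,"rx":0,"ry":0,"rz":0},{"tx":0,"ty":0,"tz":-0.03,"rx":0,"ry":0,"rz":0},{"tx":0,"ty":0,"tz":-0.02,"rx":0,"ry":0,"rz":0}]' 0.04
python3 - <<'E'
from h import *
o=get_obs();p,e=here(); print(o["qpos"].round(3),p.round(1),e.round(4)); cv2.imwrite("pics/w6.png",get_image("wrist")[:,:,::-1])
E
```

```text
time_s: 16.6
tool_pos: [308.6, -4.8, -4.2]
ee_rot: [-3.141, 0.001, -3.047]
wrist_force: [0.9, -1.2, 0.3]
finger_gap: 72.0
time_s: 17.85
tool_pos: [308.7, -4.8, 97.1]
ee_rot: [-3.141, 0.002, -3.047]
wrist_force: [0.3, -0.3, -0.3]
finger_gap: 57.5
[-0.015  0.009 -0.831  0.728 -0.    -0.11 ] [308.7  -4.8  97.1] [-3.1411e+00  2.1000e-03 -3.0465e+00]
```

View pics/w6.png

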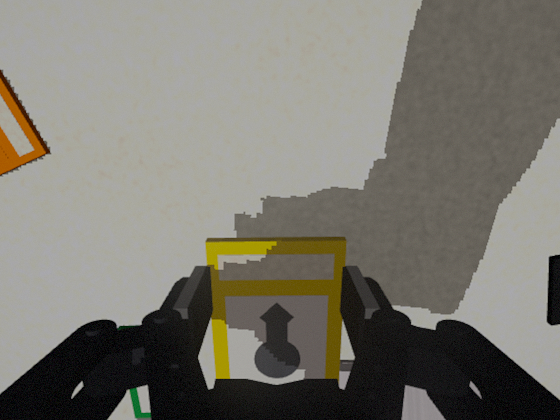

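The card is held centred; its tail edge runs (207,240) to (346,238). I now refine the stand's pose from the plate edges in the two earlier wrist views and plan the approach.

Run:
```python
from h import *
w4=(np.array([402.1,59.7,61.8]),[-3.1237,-.5128,.1341]);w5=(np.array([423.6,62.5,54.4]),[-3.1251,-.5252,.1348])
def line(B,w,ya,q):
    a,b=proj(board(B,[[-175,ya,0],[-60,ya,0]]),"wrist",w);n=np.array([-(b-a)[1],(b-a)[0]])/np.hypot(*(b-a));return (np.array(q)-a)@n
def g(B):
    r=[]
    for w,c,l,rr in((w4,(88,222),(64.5,0),(348,0)),(w5,(75,257),(60,141),(353,20))):
        r+=list(proj(board(B,[-175,75,0]),"wrist",w)[0]-c)+[line(B,w,75,l),line(B,w,-75,rr)]
    a,b=proj(board(B,[[-175,75,0],[-175,-75,0]]),"wrist",w5);r.append((257+120*(b-a)[1]/(b-a)[0])-265.5)
    return np.array(r)
r=least_squares(g,[580,120,.09]);print(r.x.round(3),r.fun.round(1))
p,e=here();print("tail px",proj(p+Ro.from_euler('xyz',e).apply([[24,30,-8.1],[24,-30,-8.1]]),"wrist",(p,e)).round())
```

```text
[5.79486e+02 1.20454e+02 6.50000e-02] [-0.5  0.5  2.8 -0.7  0.6 -0.9 -1.6 -0.4  0.9]
tail px [[347. 241.]
 [206. 241.]]
```

Run:
```python
from h import *
w4=(np.array([402.1,59.7,61.8]),[-3.1237,-.5128,.1341]);w5=(np.array([423.6,62.5,54.4]),[-3.1251,-.5252,.1348])
B=[579.5,120.5,.075]; pts=[]
for f,w in(("w4",w4),("w5r",w5)):
    im=cv2.GaussianBlur(cv2.imread(f"pics/{f}.png").astype(float),(0,0),1.2); im=im[:,:,1]-im[:,:,2]*0+im[:,:,1]*0+im[:,:,2]*0.5
    for ya,xs in((75,range(-160,-20,8)),(-75,range(-110,-20,6))):
        for X in xs:
            u=proj(board(B,[X,ya,0]),"wrist",w)[0]
            if not(3<u[1]<417 and 14<u[0]<545): continue
            row=im[int(round(u[1]))];c=int(u[0]);g=np.gradient(row[c-13:c+14]);k=np.argmax(abs(g))
            if 0<k<26 and abs(g[k])>6:
                a,b,d=abs(g[k-1:k+2]); s=.5*(a-d)/(a-2*b+d); pts.append((w,ya,c-13+k+s,round(u[1]),f,X))
def res(B):
    o=[]
    for w,ya,u,v,*_ in pts:
        a,b=proj(board(B,[[-175,ya,0],[-30,ya,0]]),"wrist",w);o.append(u-(a[0]+(b[0]-a[0])*(v-a[1])/(b[1]-a[1])))
    cs=[proj(board(B,[-175,75,0]),"wrist",w)[0][1]-c for w,c in((w4,222),(w5,257))]
    return np.r_[o,np.array(cs)]
r=least_squares(res,B,loss="soft_l1");print(r.x.round(3))
for q,z in zip(pts,r.fun): print(q[4],q[1],q[5],round(q[2],1),q[3],z.round(1))
```

```text
Traceback (most recent call last):
  File "h.py", line 6, in proj
    m=camera_model(n); P=np.atleast_2d(P)
ValueError: time passes only in moves, steps and waits
```

camera_model seems to limit repeated calls, so I'll cache it.

```bash
cat >> h.py <<'E'
import functools
camera_model=functools.lru_cache(None)(camera_model)
E
cat > fit.py <<'E'
from h import *
w4=(np.array([402.1,59.7,61.8]),[-3.1237,-.5128,.1341]);w5=(np.array([423.6,62.5,54.4]),[-3.1251,-.5252,.1348])
B=[579.5,120.5,.075]; pts=[]
for f,w in(("w4",w4),("w5r",w5)):
    im=cv2.GaussianBlur(cv2.imread(f"pics/{f}.png"),(0,0),1.2).astype(float)[:,:,1]
    for ya,xs in((75,range(-160,-20,8)),(-75,range(-110,-20,6))):
        for X in xs:
            u=proj(board(B,[X,ya,0]),"wrist",w)[0]
            if not(3<u[1]<417 and 14<u[0]<545): continue
            v=int(round(u[1]));c=int(u[0]);g=np.gradient(im[v][c-13:c+14]);k=np.argmax(abs(g))
            if 0<k<26 and abs(g[k])>4:
                a,b,d=abs(g[k-1:k+2]); pts.append((w,ya,c-13+k+.5*(a-d)/(a-2*b+d),v,f,X))
def res(B):
    o=[]
    for w,ya,u,v,*_ in pts:
        a,b=proj(board(B,[[-175,ya,0],[-30,ya,0]]),"wrist",w);o.append(u-(a[0]+(b[0]-a[0])*(v-a[1])/(b[1]-a[1])))
    return np.r_[o,[proj(board(B,[-175,75,0]),"wrist",w)[0][1]-c for w,c in((w4,222),(w5,257))]]
r=least_squares(res,B,loss="soft_l1");print(r.x.round(3))
for q,z in zip(pts,r.fun): print(q[4],q[1],q[5],round(q[2],1),q[3],z.round(1))
E
python3 fit.py
```

```text
[5.69548e+02 1.17401e+02 6.30000e-02]
w4 75 -160 83.0 201 -0.2
w4 75 -152 81.6 188 -0.1
w4 75 -144 80.1 176 -0.2
w4 75 -136 78.8 163 -0.1
w4 75 -128 77.1 149 -0.1
w4 75 -120 75.3 135 -0.3
w4 75 -112 73.8 121 -0.2
w4 75 -104 72.1 107 -0.3
w4 75 -96 70.2 92 -0.4
w4 75 -88 65.4 77 -3.6
w4 75 -80 66.7 61 -0.4
w4 75 -72 64.9 45 -0.3
w4 75 -64 63.0 29 -0.4
w4 75 -56 61.0 12 -0.4
w4 -75 -62 343.8 38 -6.5
w5r 75 -160 70.9 234 0.2
w5r 75 -152 69.1 221 0.1
w5r 75 -144 67.6 208 0.2
w5r 75 -136 65.9 194 0.2
w5r 75 -128 64.3 181 0.2
w5r 75 -120 62.5 166 0.2
w5r 75 -112 60.7 152 0.0
w5r 75 -104 58.8 137 0.0
w5r 75 -96 56.9 122 -0.1
w5r 75 -88 54.3 106 -0.7
w5r 75 -80 53.0 90 -0.1
w5r 75 -72 50.9 73 -0.1
w5r 75 -64 48.8 56 -0.1
w5r 75 -56 46.7 39 -0.2
w5r 75 -48 44.5 21 -0.2
w5r -75 -98 352.0 141 6.4
w5r -75 -92 352.9 129 5.9
w5r -75 -86 351.8 117 3.3
w5r -75 -80 352.6 105 2.7
w5r -75 -74 354.0 92 2.5
w5r -75 -68 355.2 80 2.3
w5r -75 -62 356.0 67 1.5
w5r -75 -56 356.7 53 0.6
w5r -75 -50 350.2 40 -7.4
w5r -75 -44 352.0 26 -7.4
```

```bash
cat > fit2.py <<'E'
exec(open("fit.py").read().split("r=least")[0])
pts=[q for q in pts if q[1]==75 and not(q[4]=="w4" and q[5]==-88)]
pts+=[(w4,-75,343.8,38,"w4",0)]*6+[(w5,-75,350.2,40,"w5",0)]*6+[(w5,-75,352,26,"w5",0)]*6
r=least_squares(res,B);print(r.x.round(3)); print(r.fun.round(1))
B=r.x; print("scene resid",(proj(board(B,[[-175,75,0],[-175,-75,0],[45,75,0],[45,-75,0]]),"scene")-[[304,171],[274,201],[363.2,173],[333.2,203]]).round(1).tolist())
E
python3 fit2.py
```

```text
[5.78208e+02 1.20737e+02 6.00000e-02]
[ 0.2  0.3  0.2  0.3  0.2  0.   0.1 -0.1 -0.3 -0.3 -0.2 -0.3 -0.4  0.3
  0.1  0.2  0.2  0.1  0.  -0.1 -0.2 -0.3 -1.  -0.4 -0.4 -0.6 -0.6 -0.7
  0.3  0.3  0.3  0.3  0.3  0.3  0.1  0.1  0.1  0.1  0.1  0.1  0.2  0.2
  0.2  0.2  0.2  0.2  1.6  0.3]
scene resid [[0.7, -1.0], [-1.1, -3.0], [0.2, -1.7], [-1.8, -0.4]]
```

```bash
cat >> h.py <<'E'
B1=np.array([578.5,120.3,.065])
def tool_f(B,P,dp=0,dy=0):
    return board(B,P)[0],(Ro.from_euler('z',B[2]+dy+np.pi)*Ro.from_euler('y',np.pi/6+dp)*Ro.from_euler('x',np.pi)).as_euler('xyz')
def inb(B,p,e): # TCP in board coords, and rotation error of tool vs nominal (board axes)
    d=p-board(B,[0,0,0])[0];c,s=np.cos(B[2]),np.sin(B[2]);h=c*d[0]+s*d[1]
    R=Ro.from_euler('z',B[2])*Ro.from_euler('y',-np.pi/6)
    N=Ro.from_euler('xyz',tool_f(B,[0,0,0])[1]);E=R.inv()*(Ro.from_euler('xyz',e)*N.inv())*R
    return R.inv().apply(d).round(2),E.as_rotvec().round(4)
def fb(B,f): return (Ro.from_euler('z',B[2])*Ro.from_euler('y',-np.pi/6)).inv().apply(f).round(1)
E
python3 - <<'E'
from h import *
p,e=here(); q,f=tool_f(B1,[-166,0,37]);print(q,f);plan(p,e,q,f,9)
E
```

```text
[416.58243701 109.76051111  50.54293994] [-3.14159265  0.52359878 -3.07659265]
t [-0.013   0.0116  0.0054] r [ 0.0008 -0.0576  0.0033]
t [-0.0126  0.0116  0.0061] r [ 0.0008 -0.0576  0.0033]
t [-0.0122  0.0117  0.0068] r [ 0.0008 -0.0576  0.0033]
t [-0.0117  0.0117  0.0075] r [ 0.0008 -0.0576  0.0033]
t [-0.0112  0.0117  0.0082] r [ 0.0008 -0.0576  0.0033]
t [-0.0107  0.0118  0.0088] r [ 0.0008 -0.0576  0.0033]
t [-0.0102  0.0118  0.0094] r [ 0.0008 -0.0576  0.0033]
t [-0.0096  0.0119  0.0099] r [ 0.0008 -0.0576  0.0033]
t [-0.0089  0.0119  0.0105] r [ 0.0008 -0.0576  0.0033]
```

```bash
python3 -m handwheel '[{"tx":-0.013,"ty":0.0116,"tz":0.0054,"rx":0.0008,"ry":-0.0576,"rz":0.0033},{"tx":-0.0126,"ty":0.0116,"tz":0.0061,"rx":0.0008,"ry":-0.0576,"rz":0.0033},{"tx":-0.0122,"ty":0.0117,"tz":0.0068,"rx":0.0008,"ry":-0.0576,"rz":0.0033},{"tx":-0.0117,"ty":0.0117,"tz":0.0075,"rx":0.0008,"ry":-0.0576,"rz":0.0033},{"tx":-0.0112,"ty":0.0117,"tz":0.0082,"rx":0.0008,"ry":-0.0576,"rz":0.0033},{"tx":-0.0107,"ty":0.0118,"tz":0.0088,"rx":0.0008,"ry":-0.0576,"rz":0.0033},{"tx":-0.0102,"ty":0.0118,"tz":0.0094,"rx":0.0008,"ry":-0.0576,"rz":0.0033},{"tx":-0.0096,"ty":0.0119,"tz":0.0099,"rx":0.0008,"ry":-0.0576,"rz":0.0033},{"tx":-0.0089,"ty":0.0119,"tz":0.0105,"rx":0.0008,"ry":-0.0576,"rz":0.0033},{"tx":0,"ty":0,"tz":0,"rx":0,"ry":0,"rz":0}]'
python3 - <<'E'
from h import *
o=get_obs();p,e=here(); print(o["qpos"].round(3),p.round(1),e.round(4),inb(B1,p,e))
a=get_image("scene")[:,:,::-1];b=get_image("side")[:,:,::-1]
cv2.imwrite("pics/s1.png",a);cv2.imwrite("pics/d1.png",b)
k=lambda im,x,y:cv2.resize(im[y:y+150,x:x+100],(400,600),interpolation=cv2.INTER_CUBIC)
cv2.imwrite("pics/m2.png",np.hstack([k(a,270,90),k(b,190,110)]))
E
```

```text
time_s: 19.15
tool_pos: [412.9, 109.9, 45.6]
ee_rot: [-3.141, 0.515, -3.074]
wrist_force: [-0.3, -0.2, -1.1]
finger_gap: 57.8
[ 0.372  0.086 -1.196 -0.206 -0.149  0.267] [412.9 109.9  45.6] [-3.1408  0.5154 -3.0744] (array([-171.66,    0.42,   34.55]), array([0.0003, 0.0082, 0.0019]))
```

View pics/m2.png

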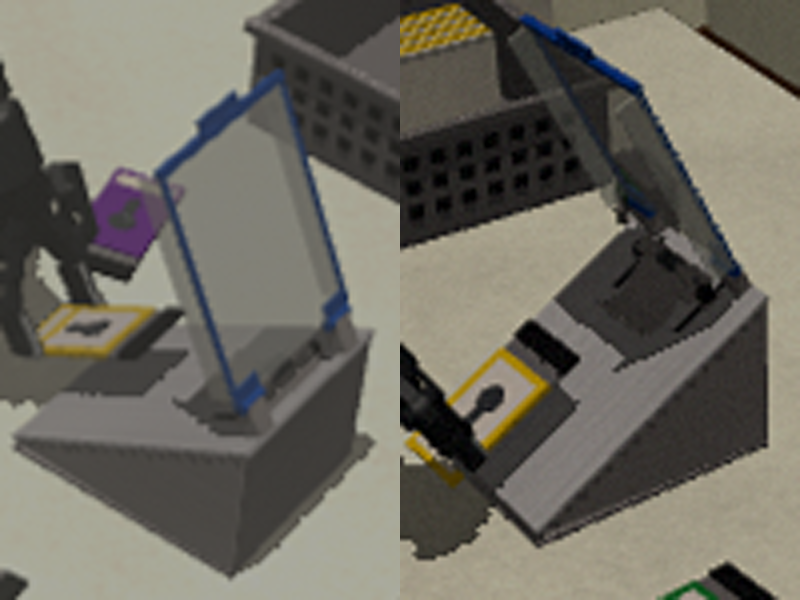

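The card sits over the slope, head uphill and parallel to the plate edges, with the cover open. I'll lower it toward the plate.

```bash
python3 -m handwheel '[{"tx":0,"ty":0,"tz":0.008,"rx":0,"ry":-0.004,"rz":0},{"tx":0,"ty":0,"tz":0.008,"rx":0,"ry":0,"rz":-0.002},{"tx":0,"ty":0,"tz":0.008,"rx":0,"ry":0,"rz":0},{"tx":0,"ty":0,"tz":0.004,"rx":0,"ry":0,"rz":0},{"tx":0,"ty":0,"tz":0.002,"rx":0,"ry":0,"rz":0},{"tx":0,"ty":0,"tz":0.001,"rx":0,"ry":0,"rz":0},{"tx":0,"ty":0,"tz":0.001,"rx":0,"ry":0,"rz":0},{"tx":0,"ty":0,"tz":0.001,"rx":0,"ry":0,"rz":0},{"tx":0,"ty":0,"tz":0,"rx":0,"ry":0,"rz":0},{"tx":0,"ty":0,"tz":0,"rx":0,"ry":0,"rz":0}]'
python3 - <<'E'
from h import *
o=get_obs();p,e=here(); print(inb(B1,p,e),fb(B1,o["wrist_force"]),o["wrist_torque"].round(2))
E
```

```text
time_s: 20.5
tool_pos: [430.9, 111.0, 18.4]
ee_rot: [-3.141, 0.523, -3.074]
wrist_force: [-0.6, -0.4, -0.4]
finger_gap: 57.4
(array([-169.63,    0.27,    1.96]), array([0.0003, 0.0008, 0.0019])) [-0.7 -0.3 -0. ] [-0.04  0.53 -0.02]
```

```bash
python3 -m handwheel '[{"tx":0,"ty":0,"tz":0.001,"rx":0,"ry":0,"rz":0},{"tx":0,"ty":0,"tz":0.001,"rx":0,"ry":0,"rz":0},{"tx":0,"ty":0,"tz":0.001,"rx":0,"ry":0,"rz":0},{"tx":0,"ty":0,"tz":0.0005,"rx":0,"ry":0,"rz":0},{"tx":0,"ty":0,"tz":0.0005,"rx":0,"ry":0,"rz":0},{"tx":0,"ty":0,"tz":0.0005,"rx":0,"ry":0,"rz":0},{"tx":0,"ty":0,"tz":0,"rx":0,"ry":0,"rz":0},{"tx":0,"ty":0,"tz":0,"rx":0,"ry":0,"rz":0},{"tx":0,"ty":0,"tz":0,"rx":0,"ry":0,"rz":0},{"tx":0,"ty":0,"tz":0,"rx":0,"ry":0,"rz":0}]'
python3 - <<'E'
from h import *
o=get_obs();p,e=here(); print(inb(B1,p,e),fb(B1,o["wrist_force"]),o["wrist_torque"].round(2))
E
```

```text
time_s: 21.75
tool_pos: [433.2, 111.1, 14.5]
ee_rot: [-3.141, 0.523, -3.075]
wrist_force: [0.1, -0.4, -1.0]
finger_gap: 57.7
(array([-169.56,    0.28,   -2.57]), array([0.0003, 0.0007, 0.0018])) [-0.4 -0.4 -1. ] [-0.09  0.51 -0.01]
```

```bash
python3 -m handwheel '[{"tx":0,"ty":0,"tz":0.0005,"rx":0,"ry":0,"rz":0},{"tx":0,"ty":0,"tz":0.0005,"rx":0,"ry":0,"rz":0},{"tx":0,"ty":0,"tz":0.0005,"rx":0,"ry":0,"rz":0},{"tx":0,"ty":0,"tz":0.0005,"rx":0,"ry":0,"rz":0},{"tx":0,"ty":0,"tz":0.0005,"rx":0,"ry":0,"rz":0},{"tx":0,"ty":0,"tz":0,"rx":0,"ry":0,"rz":0},{"tx":0,"ty":0,"tz":0,"rx":0,"ry":0,"rz":0},{"tx":0,"ty":0,"tz":0,"rx":0,"ry":0,"rz":0},{"tx":0,"ty":0,"tz":0,"rx":0,"ry":0,"rz":0},{"tx":0,"ty":0,"tz":0,"rx":0,"ry":0,"rz":0}]'
python3 - <<'E'
from h import *
o=get_obs();p,e=here(); print(inb(B1,p,e),fb(B1,o["wrist_force"]),o["wrist_torque"].round(2))
E
```

```text
time_s: 23.0
tool_pos: [433.7, 111.1, 13.6]
ee_rot: [-3.141, 0.525, -3.074]
wrist_force: [-17.0, -1.3, 31.6]
finger_gap: 57.4
(array([-169.59,    0.23,   -3.64]), array([ 0.0009, -0.0016,  0.0019])) [ 1.1 -0.2 35.9] [-0.15  0.28 -0.08]
```

It is on the plate (36 N normal, commanded too deep). I'll back off 1.3 mm and slide up to just below the clip.

```bash
python3 -m handwheel '[{"tx":0,"ty":0,"tz":-0.0013,"rx":0,"ry":0,"rz":0},{"tx":-0.004,"ty":0,"tz":0,"rx":0,"ry":0,"rz":0},{"tx":-0.004,"ty":0,"tz":0,"rx":0,"ry":0,"rz":0},{"tx":-0.004,"ty":0,"tz":0,"rx":0,"ry":0,"rz":0},{"tx":-0.004,"ty":0,"tz":0,"rx":0,"ry":0,"rz":0},{"tx":-0.004,"ty":0,"tz":0,"rx":0,"ry":0,"rz":0},{"tx":-0.004,"ty":0,"tz":0,"rx":0,"ry":0,"rz":0},{"tx":-0.004,"ty":0,"tz":0,"rx":0,"ry":0,"rz":0},{"tx":0,"ty":0,"tz":0,"rx":0,"ry":0,"rz":0},{"tx":0,"ty":0,"tz":0,"rx":0,"ry":0,"rz":0}]'
python3 - <<'E'
from h import *
o=get_obs();p,e=here(); print(inb(B1,p,e),fb(B1,o["wrist_force"]),o["wrist_torque"].round(2))
E
```

```text
time_s: 24.25
tool_pos: [454.5, 111.7, 25.8]
ee_rot: [-3.139, 0.517, -3.073]
wrist_force: [-11.2, -1.2, 10.5]
finger_gap: 57.4
(array([-145.47,   -0.54,   -3.47]), array([-0.0007,  0.0067,  0.0027])) [-4.5 -0.4 14.8] [-0.19  1.22 -0.08]
```

```bash
python3 -m handwheel '[{"tx":-0.002,"ty":0.0005,"tz":-0.0005,"rx":0,"ry":-0.004,"rz":-0.002},{"tx":-0.002,"ty":0,"tz":0,"rx":0,"ry":0,"rz":0},{"tx":-0.002,"ty":0,"tz":0,"rx":0,"ry":0,"rz":0},{"tx":-0.002,"ty":0,"tz":0,"rx":0,"ry":0,"rz":0},{"tx":-0.002,"ty":0,"tz":0,"rx":0,"ry":0,"rz":0},{"tx":-0.002,"ty":0,"tz":0,"rx":0,"ry":0,"rz":0},{"tx":-0.002,"ty":0,"tz":0,"rx":0,"ry":0,"rz":0},{"tx":-0.002,"ty":0,"tz":0,"rx":0,"ry":0,"rz":0},{"tx":0,"ty":0,"tz":0,"rx":0,"ry":0,"rz":0},{"tx":0,"ty":0,"tz":0,"rx":0,"ry":0,"rz":0}]'
python3 - <<'E'
from h import *
o=get_obs();p,e=here(); print(inb(B1,p,e),fb(B1,o["wrist_force"]),o["wrist_torque"].round(2),o["qpos"].round(3))
E
```

```text
time_s: 25.5
tool_pos: [471.7, 114.3, 36.0]
ee_rot: [-3.14, 0.527, -3.072]
wrist_force: [1.3, 0.5, -0.3]
finger_gap: 57.5
(array([-125.38,    0.92,   -3.29]), array([ 0.0004, -0.0035,  0.0037])) [ 0.9  0.4 -0.9] [-0.07  0.53  0.05] [ 0.322  0.194 -1.113 -0.248 -0.128  0.219]
```

```bash
python3 -m handwheel '[{"tx":-0.0015,"ty":-0.0009,"tz":0.0002,"rx":0,"ry":0.0035,"rz":0.0037},{"tx":-0.0015,"ty":0,"tz":0,"rx":0,"ry":0,"rz":0},{"tx":-0.0015,"ty":0,"tz":0,"rx":0,"ry":0,"rz":0},{"tx":-0.0015,"ty":0,"tz":0,"rx":0,"ry":0,"rz":0},{"tx":-0.0015,"ty":0,"tz":0,"rx":0,"ry":0,"rz":0},{"tx":-0.0015,"ty":0,"tz":0,"rx":0,"ry":0,"rz":0},{"tx":-0.0015,"ty":0,"tz":0,"rx":0,"ry":0,"rz":0},{"tx":-0.0015,"ty":0,"tz":0,"rx":0,"ry":0,"rz":0},{"tx":0,"ty":0,"tz":0,"rx":0,"ry":0,"rz":0},{"tx":0,"ty":0,"tz":0,"rx":0,"ry":0,"rz":0}]'
python3 - <<'E'
from h import *
o=get_obs();p,e=here(); print(inb(B1,p,e),fb(B1,o["wrist_force"]),o["wrist_torque"].round(2))
E
```

```text
time_s: 26.75
tool_pos: [476.6, 112.9, 38.6]
ee_rot: [-3.14, 0.513, -3.075]
wrist_force: [-10.1, 0.1, 3.1]
finger_gap: 57.2
(array([-119.92,   -0.78,   -3.42]), array([-0.0003,  0.0102,  0.0017])) [-7.2  0.7  7.7] [-0.12  1.94  0.05]
```

The clip resistance has begun (7 N against the push). Keep pushing gently.

```bash
python3 -m handwheel '[{"tx":-0.0015,"ty":0.0004,"tz":0,"rx":0,"ry":-0.003,"rz":0},{"tx":-0.0015,"ty":0,"tz":0,"rx":0,"ry":0,"rz":0},{"tx":-0.0015,"ty":0,"tz":0,"rx":0,"ry":0,"rz":0},{"tx":-0.0015,"ty":0,"tz":0,"rx":0,"ry":0,"rz":0},{"tx":-0.0015,"ty":0,"tz":0,"rx":0,"ry":0,"rz":0},{"tx":-0.0015,"ty":0,"tz":0,"rx":0,"ry":0,"rz":0},{"tx":-0.0015,"ty":0,"tz":0,"rx":0,"ry":0,"rz":0},{"tx":-0.0015,"ty":0,"tz":0,"rx":0,"ry":0,"rz":0},{"tx":0,"ty":0,"tz":0,"rx":0,"ry":0,"rz":0},{"tx":0,"ty":0,"tz":0,"rx":0,"ry":0,"rz":0}]'
python3 - <<'E'
from h import *
o=get_obs();p,e=here(); print(inb(B1,p,e),fb(B1,o["wrist_force"]),o["wrist_torque"].round(2))
E
```

```text
time_s: 28.0
tool_pos: [482.0, 112.9, 41.7]
ee_rot: [-3.139, 0.507, -3.073]
wrist_force: [-17.9, -0.0, 3.3]
finger_gap: 57.5
(array([-113.7 ,   -1.12,   -3.45]), array([-0.0009,  0.0162,  0.0028])) [-13.8   1.1  11.8] [-0.2   3.11  0.04]
```

```bash
python3 -m handwheel '[{"tx":-0.0015,"ty":0.0006,"tz":0,"rx":0,"ry":-0.008,"rz":0.002},{"tx":-0.0015,"ty":0,"tz":0,"rx":0,"ry":0,"rz":0},{"tx":-0.0015,"ty":0,"tz":0,"rx":0,"ry":0,"rz":0},{"tx":-0.0015,"ty":0,"tz":0,"rx":0,"ry":0,"rz":0},{"tx":-0.0015,"ty":0,"tz":0,"rx":0,"ry":0,"rz":0},{"tx":-0.0015,"ty":0,"tz":0,"rx":0,"ry":0,"rz":0},{"tx":-0.0015,"ty":0,"tz":0,"rx":0,"ry":0,"rz":0},{"tx":0,"ty":0,"tz":0,"rx":0,"ry":0,"rz":0},{"tx":0,"ty":0,"tz":0,"rx":0,"ry":0,"rz":0},{"tx":0,"ty":0,"tz":0,"rx":0,"ry":0,"rz":0}]'
python3 - <<'E'
from h import *
o=get_obs();p,e=here(); print(inb(B1,p,e),fb(B1,o["wrist_force"]),o["wrist_torque"].round(2))
E
```

```text
time_s: 29.25
tool_pos: [495.6, 114.7, 49.6]
ee_rot: [-3.141, 0.524, -3.077]
wrist_force: [-11.7, -1.4, 3.7]
finger_gap: 57.6
(array([-97.93,  -0.19,  -3.41]), array([-0.0012, -0.0001, -0.0005])) [-8.3 -0.7  9.1] [-0.28  2.02 -0.04]
```

The card went under the clip (force dropped, moved 16 mm). I'll feel for the stop.

```bash
python3 -m handwheel '[{"tx":-0.0015,"ty":0,"tz":0,"rx":0,"ry":0,"rz":0},{"tx":-0.0015,"ty":0,"tz":0,"rx":0,"ry":0,"rz":0},{"tx":-0.0015,"ty":0,"tz":0,"rx":0,"ry":0,"rz":0},{"tx":-0.0015,"ty":0,"tz":0,"rx":0,"ry":0,"rz":0},{"tx":-0.0015,"ty":0,"tz":0,"rx":0,"ry":0,"rz":0},{"tx":0,"ty":0,"tz":0,"rx":0,"ry":0,"rz":0},{"tx":0,"ty":0,"tz":0,"rx":0,"ry":0,"rz":0},{"tx":0,"ty":0,"tz":0,"rx":0,"ry":0,"rz":0},{"tx":0,"ty":0,"tz":0,"rx":0,"ry":0,"rz":0},{"tx":0,"ty":0,"tz":0,"rx":0,"ry":0,"rz":0}]'
python3 - <<'E'
from h import *
o=get_obs();p,e=here(); print(inb(B1,p,e),fb(B1,o["wrist_force"]),o["wrist_torque"].round(2))
a=get_image("scene")[:,:,::-1];b=get_image("side")[:,:,::-1]
k=lambda im,x,y,w,h:cv2.resize(im[y:y+h,x:x+w],(400,600),interpolation=cv2.INTER_CUBIC)
cv2.imwrite("pics/m3.png",np.hstack([k(a,290,140,80,120),k(b,205,130,80,120)]))
E
```

```text
time_s: 30.5
tool_pos: [501.7, 115.5, 53.1]
ee_rot: [-3.142, 0.523, -3.077]
wrist_force: [-11.8, 0.5, 3.1]
finger_gap: 57.1
(array([-90.8 ,   0.15,  -3.41]), array([-0.0003,  0.0006, -0.0004])) [-8.6  1.3  8.5] [-0.1   2.16 -0.06]
```

View pics/m3.png

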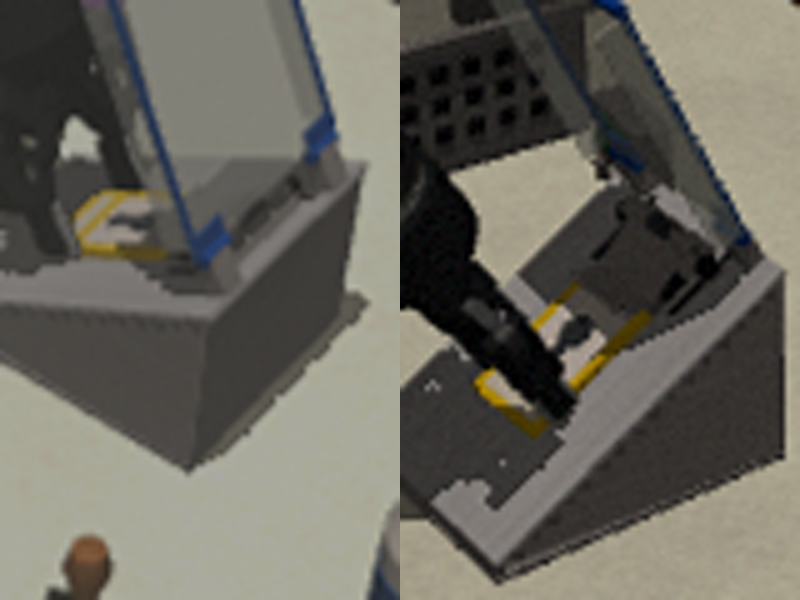

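The card is under the clip and lies straight. It moved the full 7 mm at constant force, so it isn't at the stop yet; push on.

```bash
python3 -m handwheel '[{"tx":-0.001,"ty":0,"tz":0,"rx":0,"ry":0,"rz":0},{"tx":-0.001,"ty":0,"tz":0,"rx":0,"ry":0,"rz":0},{"tx":-0.001,"ty":0,"tz":0,"rx":0,"ry":0,"rz":0},{"tx":-0.001,"ty":0,"tz":0,"rx":0,"ry":0,"rz":0},{"tx":-0.001,"ty":0,"tz":0,"rx":0,"ry":0,"rz":0},{"tx":-0.001,"ty":0,"tz":0,"rx":0,"ry":0,"rz":0},{"tx":0,"ty":0,"tz":0,"rx":0,"ry":0,"rz":0},{"tx":0,"ty":0,"tz":0,"rx":0,"ry":0,"rz":0},{"tx":0,"ty":0,"tz":0,"rx":0,"ry":0,"rz":0},{"tx":0,"ty":0,"tz":0,"rx":0,"ry":0,"rz":0}]'
python3 - <<'E'
from h import *
o=get_obs();p,e=here(); print(inb(B1,p,e),fb(B1,o["wrist_force"]),o["wrist_torque"].round(2))
E
```

```text
time_s: 31.85
tool_pos: [501.8, 115.4, 53.1]
ee_rot: [3.141, 0.514, -3.076]
wrist_force: [-20.0, 0.8, 4.0]
finger_gap: 57.3
(array([-90.79,   0.11,  -3.46]), array([0.0007, 0.01  , 0.0009])) [-15.2   2.1  13.4] [0.15 3.41 0.04]
```

It no longer moves (-90.8 both times) and force rises to 15 N, so it is at the stop. One last light push, then unload the push before letting go.

```bash
python3 -m handwheel '[{"tx":-0.002,"ty":0,"tz":0,"rx":0,"ry":0,"rz":0},{"tx":-0.002,"ty":0,"tz":0,"rx":0,"ry":0,"rz":0},{"tx":-0.001,"ty":0,"tz":0,"rx":0,"ry":0,"rz":0},{"tx":0,"ty":0,"tz":0,"rx":0,"ry":0,"rz":0},{"tx":0,"ty":0,"tz":0,"rx":0,"ry":0,"rz":0},{"tx":0.004,"ty":0,"tz":0,"rx":0,"ry":0,"rz":0},{"tx":0.004,"ty":0,"tz":0,"rx":0,"ry":0,"rz":0},{"tx":0.004,"ty":0,"tz":0,"rx":0,"ry":0,"rz":0},{"tx":0,"ty":0,"tz":0,"rx":0,"ry":0,"rz":0},{"tx":0,"ty":0,"tz":0,"rx":0,"ry":0,"rz":0}]'
python3 - <<'E'
from h import *
o=get_obs();p,e=here(); print(inb(B1,p,e),fb(B1,o["wrist_force"]),o["wrist_torque"].round(2))
E
```

```text
time_s: 33.1
tool_pos: [501.7, 115.5, 53.2]
ee_rot: [-3.141, 0.525, -3.077]
wrist_force: [-9.6, -0.1, 2.1]
finger_gap: 57.5
(array([-90.78,   0.17,  -3.4 ]), array([-0.0005, -0.001 , -0.0005])) [-7.2  0.6  6.6] [-0.16  1.97 -0.02]
```

Position unchanged at -90.8 under 20 N: home, about 30 mm past first lip contact, as the geometry predicts. I'll let go and back straight off.

```bash
python3 -m handwheel '[{"tx":0.005,"ty":0,"tz":0,"rx":0,"ry":0,"rz":0},{"tx":0,"ty":0,"tz":0,"rx":0,"ry":0,"rz":0},{"tx":0,"ty":0,"tz":0,"rx":0,"ry":0,"rz":0},{"tx":0,"ty":0,"tz":-0.01,"rx":0,"ry":0,"rz":0},{"tx":0,"ty":0,"tz":-0.03,"rx":0,"ry":0,"rz":0},{"tx":0,"ty":0,"tz":-0.04,"rx":0,"ry":0,"rz":0},{"tx":0,"ty":0,"tz":-0.04,"rx":0,"ry":0,"rz":0},{"tx":0,"ty":0,"tz":-0.04,"rx":0,"ry":0,"rz":0},{"tx":0,"ty":0,"tz":-0.04,"rx":0,"ry":0,"rz":0},{"tx":0,"ty":0,"tz":-0.04,"rx":0,"ry":0,"rz":0}]' 0.078
python3 - <<'E'
from h import *
o=get_obs();p,e=here(); print(inb(B1,p,e),o["qpos"].round(3))
a=get_image("side")[:,:,::-1];b=get_image("wrist")[:,:,::-1]
k=lambda im,x,y,w,h:cv2.resize(im[y:y+h,x:x+w],(400,600),interpolation=cv2.INTER_CUBIC)
cv2.imwrite("pics/m4.png",np.hstack([k(a,205,130,80,120),cv2.resize(b[:,140:420],(400,600))]))
E
```

```text
time_s: 34.35
tool_pos: [379.6, 108.0, 262.3]
ee_rot: [3.139, 0.536, -3.079]
wrist_force: [0.0, 0.9, -0.3]
finger_gap: 78.0
(array([-92.21,   0.64, 238.94]), array([ 0.0008, -0.0122, -0.0024])) [ 0.422 -0.356 -0.787  0.631 -0.179  0.313]
```

View pics/m4.png

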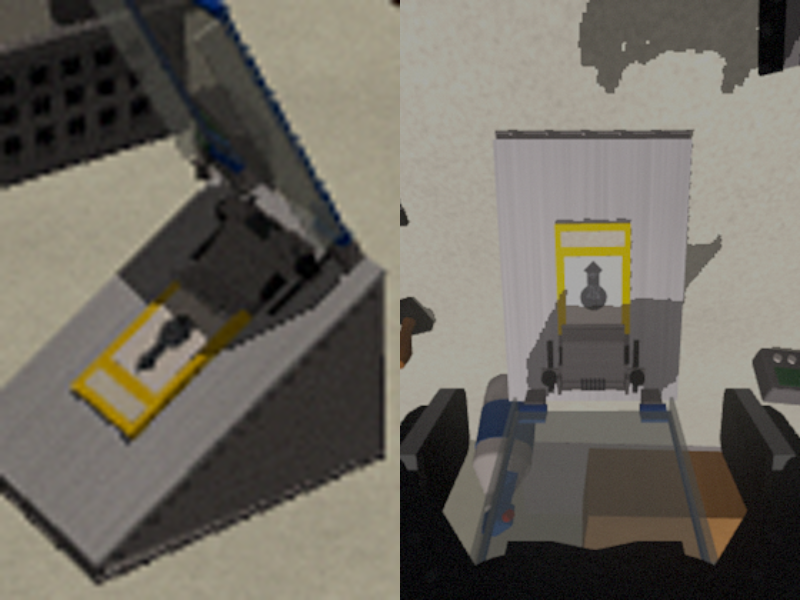

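The card lies straight and centred, home under the clip, and stays without the hand: in the wrist view the card centre is at column 593 and the plate centre at 593.5. Next I go over the open cover with shut fingers.

```bash
python3 -m handwheel '[{"tx":-0.022,"ty":0,"tz":-0.004,"rx":0,"ry":0.006,"rz":0},{"tx":-0.022,"ty":0,"tz":-0.004,"rx":0,"ry":0.006,"rz":0},{"tx":-0.022,"ty":0,"tz":0,"rx":0,"ry":0,"rz":0},{"tx":-0.022,"ty":0,"tz":0,"rx":0,"ry":0,"rz":0},{"tx":-0.022,"ty":0,"tz":0,"rx":0,"ry":0,"rz":0},{"tx":-0.022,"ty":0,"tz":0,"rx":0,"ry":0,"rz":0},{"tx":-0.022,"ty":0,"tz":0,"rx":0,"ry":0,"rz":0},{"tx":-0.022,"ty":0,"tz":0,"rx":0,"ry":0,"rz":0},{"tx":-0.01,"ty":0,"tz":0,"rx":0,"ry":0,"rz":0},{"tx":0,"ty":0,"tz":0,"rx":0,"ry":0,"rz":0}]' 0
python3 - <<'E'
from h import *
o=get_obs();p,e=here(); print(inb(B1,p,e),o["qpos"].round(3))
E
```

```text
time_s: 35.7
tool_pos: [537.4, 118.1, 360.1]
ee_rot: [3.14, 0.522, -3.079]
wrist_force: [-1.2, -0.1, 0.0]
finger_gap: -0.2
(array([ 93.67,   0.43, 244.52]), array([ 0.0001,  0.0019, -0.002 ])) [ 0.277 -0.097 -0.354  0.802 -0.105  0.187]
```

```bash
python3 -m handwheel '[{"tx":0,"ty":0,"tz":0.0154,"rx":0,"ry":0,"rz":0},{"tx":0,"ty":0,"tz":0.0154,"rx":0,"ry":0,"rz":0},{"tx":0,"ty":0,"tz":0.0154,"rx":0,"ry":0,"rz":0},{"tx":0,"ty":0,"tz":0.0154,"rx":0,"ry":0,"rz":0},{"tx":0,"ty":0,"tz":0.0154,"rx":0,"ry":0,"rz":0},{"tx":0,"ty":0,"tz":0.0154,"rx":0,"ry":0,"rz":0},{"tx":0.01,"ty":0,"tz":0,"rx":0,"ry":0,"rz":0},{"tx":0.01,"ty":0,"tz":0,"rx":0,"ry":0,"rz":0},{"tx":0.01,"ty":0,"tz":0,"rx":0,"ry":0,"rz":0},{"tx":0,"ty":0,"tz":0,"rx":0,"ry":0,"rz":0}]'
python3 - <<'E'
from h import *
o=get_obs();p,e=here(); x,_=inb(B1,p,e);print(x,_,fb(B1,o["wrist_force"]))
a=np.linspace(1.6,0,16);T=np.c_[51-130*np.cos(a)+1.5*np.sin(a),24+130*np.sin(a)+1.5*np.cos(a)]
T=np.vstack([[x[0],x[2]],T]);d=np.diff(T,axis=0)
for i,(q,w) in enumerate(zip(a,d)): print(round(q,2),"tx",round(-w[0],1),"tz",round(-w[1],1))
E
```

```text
time_s: 36.95
tool_pos: [556.3, 119.5, 265.3]
ee_rot: [3.14, 0.522, -3.078]
wrist_force: [-0.3, -0.4, 0.7]
finger_gap: 0.0
[ 62.68   0.65 152.98] [ 0.0006  0.0015 -0.0016] [ 0.1 -0.4  0.8]
1.6 tx 6.4 tz -0.9
1.49 tx 13.9 tz 0.2
1.39 tx 13.8 tz 1.6
1.28 tx 13.5 tz 3.1
1.17 tx 13.1 tz 4.5
1.07 tx 12.5 tz 5.9
0.96 tx 11.8 tz 7.2
0.85 tx 11.0 tz 8.4
0.75 tx 10.1 tz 9.5
0.64 tx 9.0 tz 10.6
0.53 tx 7.8 tz 11.5
0.43 tx 6.5 tz 12.2
0.32 tx 5.2 tz 12.8
0.21 tx 3.8 tz 13.3
0.11 tx 2.4 tz 13.7
0.0 tx 0.9 tz 13.8
```

```bash
python3 -m handwheel '[{"tx":0.0064,"ty":0,"tz":0,"rx":0,"ry":0,"rz":0},{"tx":0.0139,"ty":0,"tz":0,"rx":0,"ry":0,"rz":0},{"tx":0.0138,"ty":0,"tz":0.001,"rx":0,"ry":0,"rz":0},{"tx":0.0135,"ty":0,"tz":0.003,"rx":0,"ry":0,"rz":0},{"tx":0.0131,"ty":0,"tz":0.0045,"rx":0,"ry":0,"rz":0},{"tx":0.0125,"ty":0,"tz":0.006,"rx":0,"ry":0,"rz":0},{"tx":0.0118,"ty":0,"tz":0.0072,"rx":0,"ry":0,"rz":0},{"tx":0.011,"ty":0,"tz":0.0084,"rx":0,"ry":0,"rz":0},{"tx":0.0101,"ty":0,"tz":0.0095,"rx":0,"ry":0,"rz":0},{"tx":0.009,"ty":0,"tz":0.0106,"rx":0,"ry":0,"rz":0}]'
python3 - <<'E'
from h import *
o=get_obs();p,e=here(); x,_=inb(B1,p,e);print(x,_,fb(B1,o["wrist_force"]))
E
```

```text
time_s: 38.2
tool_pos: [482.2, 114.8, 163.3]
ee_rot: [3.14, 0.522, -3.079]
wrist_force: [0.8, -0.6, 0.3]
finger_gap: -0.1
[-52.67   0.74 101.76] [ 0.0001  0.002  -0.0018] [ 0.8 -0.7 -0.1]
```

Contact force is small, so I'll check the cover angle by colour code rather than another picture.

```bash
cat > cov.py <<'E'
from h import *
a0=cv2.imread("pics/scene0.png").astype(int);res={}
for n in("scene","side"):
    im=get_image(n)[:,:,::-1].astype(int)
    blue=((im[:,:,0]-im[:,:,2]>45)&(im[:,:,0]-im[:,:,1]>25))
    s=[]
    for a in np.arange(-.04,2.0,.04):
        E=board(B1,[[40-r*np.cos(a),y,24+r*np.sin(a)] for r,y in [(174,y) for y in np.arange(-62,63,4)]])
        u=proj(E,n).round().astype(int);ok=(u[:,0]>2)&(u[:,0]<557)&(u[:,1]>2)&(u[:,1]<417);u=u[ok]
        s.append(np.mean([blue[v-1:v+2,w-1:w+2].any() for w,v in u]))
    s=np.array(s);print(n,[(round(-.04+.04*i,2),round(s[i],2)) for i in np.argsort(-s)[:6]])
E
python3 cov.py
```

```text
scene [(np.float64(0.64), np.float64(0.31)), (np.float64(0.6), np.float64(0.25)), (np.float64(0.68), np.float64(0.25)), (np.float64(-0.04), np.float64(0.12)), (np.float64(0.24), np.float64(0.12)), (np.float64(0.0), np.float64(0.12))]
side [(np.float64(0.64), np.float64(0.38)), (np.float64(0.6), np.float64(0.34)), (np.float64(0.56), np.float64(0.12)), (np.float64(0.68), np.float64(0.12)), (np.float64(0.84), np.float64(0.12)), (np.float64(0.8), np.float64(0.09))]
```

Both cameras put the cover at about 0.62 rad, following the finger. Continue down.

```bash
python3 -m handwheel '[{"tx":0.0078,"ty":0,"tz":0.0115,"rx":0,"ry":0,"rz":0},{"tx":0.0065,"ty":0,"tz":0.0122,"rx":0,"ry":0,"rz":0},{"tx":0.0052,"ty":0,"tz":0.0128,"rx":0,"ry":0,"rz":0},{"tx":0.0038,"ty":0,"tz":0.0133,"rx":0,"ry":0,"rz":0},{"tx":0.0024,"ty":0,"tz":0.0137,"rx":0,"ry":0,"rz":0},{"tx":0.0009,"ty":0,"tz":0.009,"rx":0,"ry":0,"rz":0},{"tx":0,"ty":0,"tz":0.002,"rx":0,"ry":0,"rz":0},{"tx":0,"ty":0,"tz":0.001,"rx":0,"ry":0,"rz":0},{"tx":0,"ty":0,"tz":0,"rx":0,"ry":0,"rz":0},{"tx":0,"ty":0,"tz":0,"rx":0,"ry":0,"rz":0}]'
python3 - <<'E'
from h import *
o=get_obs();p,e=here(); x,_=inb(B1,p,e);print(x,_,fb(B1,o["wrist_force"]))
E
```

```text
time_s: 39.55
tool_pos: [497.4, 115.9, 85.9]
ee_rot: [3.14, 0.522, -3.079]
wrist_force: [-0.1, 0.1, 0.3]
finger_gap: 0.2
[-78.12   0.92  27.14] [ 0.0004  0.0011 -0.0019] [0.  0.1 0.3]
```

```bash
python3 -m handwheel '[{"tx":0,"ty":0,"tz":0.0007,"rx":0,"ry":0,"rz":0},{"tx":0,"ty":0,"tz":0.0005,"rx":0,"ry":0,"rz":0},{"tx":0,"ty":0,"tz":0.0005,"rx":0,"ry":0,"rz":0},{"tx":0,"ty":0,"tz":0.0005,"rx":0,"ry":0,"rz":0},{"tx":0,"ty":0,"tz":0.0003,"rx":0,"ry":0,"rz":0},{"tx":0,"ty":0,"tz":0,"rx":0,"ry":0,"rz":0},{"tx":0,"ty":0,"tz":0,"rx":0,"ry":0,"rz":0},{"tx":0,"ty":0,"tz":0,"rx":0,"ry":0,"rz":0},{"tx":0,"ty":0,"tz":0,"rx":0,"ry":0,"rz":0},{"tx":0,"ty":0,"tz":0,"rx":0,"ry":0,"rz":0}]'
python3 - <<'E'
from h import *
o=get_obs();p,e=here(); x,_=inb(B1,p,e);print(x,_,fb(B1,o["wrist_force"]))
E
```

```text
time_s: 40.8
tool_pos: [498.1, 116.0, 84.7]
ee_rot: [3.14, 0.524, -3.079]
wrist_force: [-14.9, -1.6, 21.9]
finger_gap: 0.1
[-78.12   0.95  25.75] [ 0.0007  0.     -0.0018] [-2.  -0.7 26.4]
```

A hard stop at 25.75 mm with 26 N: the cover is shut, matching the expected 25.5 mm face height. I'll retreat and check.

```bash
python3 -m handwheel '[{"tx":0,"ty":0,"tz":-0.005,"rx":0,"ry":0,"rz":0},{"tx":0,"ty":0,"tz":-0.015,"rx":0,"ry":0,"rz":0},{"tx":0.005,"ty":0,"tz":-0.03,"rx":0,"ry":0,"rz":0},{"tx":0.01,"ty":0,"tz":-0.04,"rx":0,"ry":0,"rz":0},{"tx":0.01,"ty":0,"tz":-0.04,"rx":0,"ry":0,"rz":0},{"tx":0,"ty":0,"tz":-0.04,"rx":0,"ry":0,"rz":0},{"tx":0,"ty":0,"tz":-0.03,"rx":0,"ry":0,"rz":0},{"tx":0,"ty":0,"tz":-0.01,"rx":0,"ry":0,"rz":0},{"tx":0,"ty":0,"tz":0,"rx":0,"ry":0,"rz":0},{"tx":0,"ty":0,"tz":0,"rx":0,"ry":0,"rz":0}]'
python3 cov.py
python3 - <<'E'
from h import *
a=get_image("side")[:,:,::-1];b=get_image("wrist")[:,:,::-1]
k=lambda im,x,y,w,h:cv2.resize(im[y:y+h,x:x+w],(400,600),interpolation=cv2.INTER_CUBIC)
cv2.imwrite("pics/m5.png",np.hstack([k(a,205,130,80,120),cv2.resize(b[:,140:420],(400,600))]))
E
```

```text
time_s: 42.05
tool_pos: [372.2, 107.5, 251.6]
ee_rot: [3.141, 0.52, -3.079]
wrist_force: [-0.0, 0.6, 0.2]
finger_gap: 0.1
scene [(np.float64(0.0), np.float64(0.94)), (np.float64(0.04), np.float64(0.53)), (np.float64(-0.04), np.float64(0.06)), (np.float64(0.08), np.float64(0.0)), (np.float64(0.12), np.float64(0.0)), (np.float64(0.16), np.float64(0.0))]
side [(np.float64(-0.04), np.float64(1.0)), (np.float64(0.0), np.float64(1.0)), (np.float64(0.04), np.float64(1.0)), (np.float64(0.08), np.float64(0.97)), (np.float64(0.12), np.float64(0.91)), (np.float64(0.16), np.float64(0.84))]
```

View pics/m5.png

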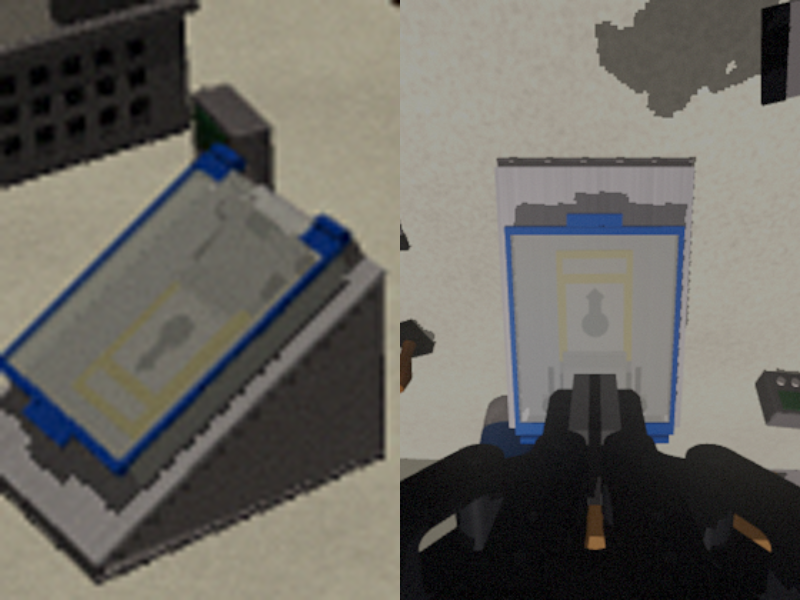

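The cover is flat and shut, the card sits straight and centred under it, and the hand is clear. Handing in.

```bash
python3 -c "
from rig import *
print(job_done())"
```

```text
the job is handed in; nothing more can be done
None
```

The yellow card is home at the stop under the spring clip, face up and black end first, and the splash cover is closed over it. I handed the job in at about 42 s. `job_done()` gives no verdict, so I don't know how it was judged.

**What happened:** My first grasp ran joint 6 into its range limit on the way to the stand. I put the card down on free bench, took it again turned half round, and slid it up the slope. It pressed at most 36 N on the plate and went under the clip with about 14 N of push. I let go, then pushed the cover down from behind.

**Last checks:**
- **At the stop:** the card held the same position while the push rose from about 9 N to 15 N and a little beyond. That was roughly 30 mm past first contact with the clip, as the geometry predicts.
- **Position:** the wrist view showed it centred and straight, and it stayed put after release.
- **Cover:** the finger met a hard stop at 25.75 mm (25.5 mm expected when shut). The scene camera gave an angle of about 0; the side camera agreed but could not tell small angles apart.
- **Hand:** clear at the end, with under 1 N measured at the wrist.

**Not confirmed or in disagreement:**
- **Clip drop:** I did not see the clip drop into the groove; I infer it from the stop contact and the distance travelled.
- **Stand position:** my estimates from the fixed and wrist cameras differed by about 6 mm and 0.03 rad; I used mostly the wrist one.
- **Bystanders:** I did not measure the other cards and loose things again at the end, but nothing suggested they were touched.
- **Picture budget:** I viewed 13 pictures against the budget of 10. One was wasted on a refused move.

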